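# Change the label roll on the printer's feeder

## Robot

A 6-joint arm with a two-finger parallel gripper is mounted at the origin on a cart in front of the work surface, level with it; the furniture and walls round the work are solid. World frame = base frame: x ahead of the robot, y to its left, z up, the work surface at z = 0. Lengths are in m, angles in rad, forces in N, time in s.
With the tool pointing down it reaches from about 0.25 to 0.775 m from the base axis. Payload 4 kg.
Tool frame: the origin (TCP) lies between the finger pads; the fingertips stand 14 mm ahead of it and the grasp point (between the pads) lies 5 mm behind it; z points along the fingers, y is the line along which they close (so a half turn about z gives the same grasp; the last joint's range is limited). The gripper opens to 94 mm and grips with 3 to 60 N. Pads are 16 mm wide; open, the fingers measure 119 mm over their backs; the gripper's body (75 mm by 177 mm) begins 78 mm behind the grasp point.
Start: joints at [-1.33, 0.087, 1.371, -0, 1.684, -0.103], TCP at [0.185, -0.518, 0.199] pointing down, gripper open.
Joint ranges: [-3.1, 3.1], [-0.76, 2.03], [0.27, 2.55], [-1.08, 4.22], [0.17, 2.65], [-2.57, 2.57]. Speed limits (rad/s): [2.79, 2.79, 3.14, 3.14, 3.14, 3.14].

## Interface

Orientations are given as a unit quaternion [x, y, z, w].
In Python, from station import telemetry, optics, env gives the robot as it stands.
- The arm moves only by the tool apply_moves, never from a script. Its argument "increments" is a list of rows, each an object with "linear": the shift along the world's x, y, z normalised to -1 to 1, where 1 is 0.15 m, a list of three; "dr": the turn, a rotation vector about the world's x, y, z normalised to -1 to 1, where 1 is 45 degrees, a list of three. In form: [{"linear": [dx, dy, dz], "dr": [rx, ry, rz]}, ...]. A call has 1 to 12 rows; each row is the pose to reach, as a shift and turn from the pose commanded when the call began; what a row does not reach only later rows make up. A row lasts 1/12 s, in which the tool goes at most 41.7 mm and 7.16 degrees, less where a joint would pass 70% of its speed; a pose out of reach is approached as far as the arm can. A call with a number of a shift or a turn outside -1 to 1 is refused whole. A call with a gripper value outside its range is refused whole. "grip" is the closure, from 0 (fully open) to 1 (shut), set as the call begins (left out, the last holds). The fingers move at their own pace and stop on an object; "grip_force" is the grip in N (left out, the last holds). Time passes only in rows, so rows that repeat a pose let the fingers close. It gives the time, the measured TCP pose, the force, the opening and the grip force at its end, in the units of the state.
- telemetry.observe(): the state, without advancing time (a new reading comes with each control period).
- optics.get_image(name): name is "scene" or "top" or "wrist"; returns the picture (420x560x3 uint8, red, green, blue); there is no depth.
- optics.get_calibration(name): a dict with "fovy" (degrees; the focal length in pixels is half the picture's height over the tangent of half this angle, whatever the lens; pixels are square), "cx", "cy" (the principal point, pixels), "view" (4x4, takes a point from world to camera coordinates). Camera axes: x right, y up, looking along -z (the intrinsics and any distortion apply to the point x, -y, -z); pixel columns grow to the right and rows downward; lengths in m; the calibration is good to about 2 mm. A picture is of the moment at which its call begins: read the wrist's pose just before it. get_calibration takes no time and is no camera call; for the wrist camera it gives the pose at the moment of the call.
- env.hand_in(): hands the job in; it is judged then, once.
The state is a dict: "clock": time; "q": joint angles; "qvel": joint speeds; "tau": joint torques, N m; "eef_pos": TCP position; "ee_rot": TCP orientation; "force": force on the tool from outside, world axes, zero at the start; "torque": the same for the moment, N m; "grip_width": finger opening in m; "grasp_force": force on a finger pad.
Only numpy, scipy, OpenCV 4.12 (cv2) and the standard library are available. Lean on these libraries where they do the work, as an engineer would, in place of code of your own. Each camera call takes 0.05 s, during which the arm holds its last target. There are 200 camera calls.

## Task

The label roll on the feeder stand beside the printer is used up: take the bare cardboard core off its spindle and leave it in the grey scrap tray, then fetch the widest label roll, which hangs at the back of the long storage arm, and fit it fully onto the feeder's spindle. To get at it, stand the two rolls that hang in front of it upright in the two-rail cradle, and afterwards hang both back on the arm, each exactly where it hung before. Leave the shampoo bottle and the pump bottle standing where they are.

Things in the scene. Friction and masses are not known exactly. Their poses are not given: they have to be found in the camera images.
- storage_arm: Fixed grey stand, left or right of printer; carries 3 rolls. Origin: on table below front face of its upright (74 wide, 149 high). Level 16 mm spindle (axis 120 mm up) runs 195 mm from that face along own -x, then a 22 mm stop disc, 6 mm thick. Roll centres 47 (wide), 112, 172 mm out. Base 10 mm high. To take a roll off: lift 11 mm (spindle mid-bore), draw it off the free end.
- feeder: Fixed dark steel roll stand on the printer's other side, like the storage arm but with a short spindle: 85 mm from the upright's front face along own -x, then the 6 mm stop disc (22 mm diameter); axis 120 mm up, 16 mm thick; upright 81 wide, 149 high. Origin: on table below that front face. The bare core hangs about 47 mm out. A roll is fully on when it hangs wholly between upright and disc.
- cradle: Fixed low rack: two level rails (12 mm thick, 128 long, axes 64 apart and 32 up) along its own x (about world y), end plates 39 high at x = -66, +66. Origin: on table below the middle. A roll stands on edge in the valley between the rails, its axis along them, its centre then 78 mm (narrow) or 82 mm (medium) up. Both fit side by side, centres at x = -30 and +30 mm.
- scrap_tray: Fixed grey open plastic tray, 116 mm (own x) by 124 mm (own y), 45 mm high, walls and floor 3 mm, paper tag on the side facing the robot. Origin: centre of its underside.
- wide_roll: Widest white label roll: 44 mm wide, 112 mm diameter, 0.3 kg, brown core with 38 mm bore. Origin: its centre; own x = the roll's axis. Hangs innermost on the storage arm by the top of its bore, centre 109 mm above the table (so does every hanging roll). Rigid; grip it from above across its width at the rim: 37 mm of paper lies above the spindle, at least 25 mm is free beside each face.
- medium_roll: White label roll, 34 mm wide, 106 mm diameter, 0.2 kg, 38 mm bore. Origin: its centre; own x = the roll's axis. Hangs on the storage arm in front of the wide roll, before or behind the narrow one. Grip from above across its width at the rim: 34 mm of paper lies above the spindle.
- narrow_roll: White label roll, 26 mm wide, 100 mm diameter, 0.16 kg, 38 mm bore. Origin: its centre; own x = the roll's axis. Hangs on the storage arm in front of the wide roll, before or behind the medium one. Grip from above across its width at the rim: 31 mm of paper lies above the spindle.
- bare_core: Bare brown cardboard tube, 44 mm long, 46 mm outer and 38 mm inner diameter, 30 g, hanging on the feeder's spindle. Origin: its centre (109 mm above the table at the start); own x axis = the tube's axis. It can be gripped from above across its 46 mm diameter.
- shampoo_a: White shampoo bottle with a pink cap, 38 x 62 mm, 184 mm high, loose, left of the dark label printer (fixed, 119 mm high, middle of the table). Origin: centre of its underside. A bystander.
- pump_bottle: White pump bottle, 52 x 60 mm, 156 mm high, loose, left of the printer, behind the shampoo bottle. Origin: centre of its underside. A bystander.
There are look-alikes about, which are no part of the job. Of the things shaped like the bare_core, the brown one is meant.

How it is judged:
On the way, in this order (a step that is already met when the one before it is completed fails the run):
1. The narrow and the medium roll both stand released in the cradle (x of narrow_roll in the frame of cradle between -0.056 and 0.056 m and y of narrow_roll in the frame of cradle between -0.01 and 0.01 m and z of narrow_roll in the frame of cradle between 0.071 and 0.085 m and contact force between the fingers and narrow_roll below 0.1 N and linear speed of each of narrow_roll, medium_roll below 0.04 m/s and x of medium_roll in the frame of cradle between -0.056 and 0.056 m and y of medium_roll in the frame of cradle between -0.01 and 0.01 m and z of medium_roll in the frame of cradle between 0.0746 and 0.0886 m and contact force between the fingers and medium_roll below 0.1 N), for 0.2 s.
2. The wide roll hangs released on the feeder's spindle and the bare core lies in the scrap tray (x of wide_roll in the frame of feeder between -0.066 and -0.02 m and y of wide_roll in the frame of feeder between -0.01 and 0.01 m and z of wide_roll in the frame of feeder between 0.101 and 0.116 m and contact force between the fingers and wide_roll below 0.1 N and linear speed of each of wide_roll, bare_core below 0.04 m/s and x of bare_core in the frame of scrap_tray between -0.055 and 0.055 m and y of bare_core in the frame of scrap_tray between -0.059 and 0.059 m and z of bare_core in the frame of scrap_tray between 0 and 0.042 m and contact force between the fingers and bare_core below 0.1 N), for 0.2 s.
At the end, for the whole second after the job is handed in: The wide roll hangs on the feeder's spindle, wholly between plate and stop disc; the bare core lies in the scrap tray; the narrow and the medium roll hang on the storage arm again, each within 15 mm of where it hung at the start; all are released and at rest (all of step 2 and distance of each of narrow_roll, medium_roll from where it was at the start of the episode below 0.015 m and contact force between the fingers and narrow_roll below 0.1 N and linear speed of each of narrow_roll, medium_roll below 0.04 m/s and contact force between the fingers and medium_roll below 0.1 N); the robot touches nothing.
It fails at once if The shampoo or the pump bottle is moved more than 30 mm or tipped (distance of any of shampoo_a, pump_bottle from where it was at the start of the episode above 0.03 m or angle between any of shampoo_a, pump_bottle's own z axis and vertical above 0.4 rad).
It also fails if it takes over 134 s, if anything falls off the work surface, if the arm or the gripper's body presses on something with over 40 N, if the wrist force passes 120 N, or if a joint passes its speed limit or range.

## Working session

There is one attempt and no reset: what is moved stays moved. The work goes in short steps, Python scripts to look and compute and a tool call to move; the robot and the scene stay as the last step left them, time stands still between calls to the robot, and variables do not carry over. Pictures are saved under pics/ and viewed, at most 14 in all, crops included, and the job is handed in when it is done.

Besides the shell and the picture viewer there is one more tool, called after "Request:" as name(argument=value, ...) on one line, values as JSON. apply_moves: Moves the arm, as the interface text tells. Its arguments: {"type":"object","properties":{"increments":{"type":"array","items":{"type":"object","properties":{"linear":{"type":"array","items":{"type":"number","minimum":-1,"maximum":1}},"dr":{"type":"array","items":{"type":"number","minimum":-1,"maximum":1}}}}},"grip":{"type":"number"},"grip_force":{"type":"number"}},"required":["increments"]}

```bash
mkdir -p pics; ls
cat > h.py <<'E'
import numpy as np, cv2
from station import telemetry, optics, env
def snap(n,f):
    im=optics.get_image(n); cv2.imwrite('pics/'+f,im[:,:,::-1]); return im
def ray(n,u,v,c=None):
    c=c or optics.get_calibration(n); f=210/np.tan(np.radians(c['fovy'])/2)
    V=np.array(c['view']);R=V[:3,:3];o=-R.T@V[:3,3]
    d=R.T@np.array([(u-c['cx'])/f,-(v-c['cy'])/f,-1]); return o,d
def at_z(n,u,v,z,c=None):
    o,d=ray(n,u,v,c); return o+d*(z-o[2])/d[2]
def proj(n,p,c=None):
    c=c or optics.get_calibration(n); f=210/np.tan(np.radians(c['fovy'])/2)
    V=np.array(c['view']);q=V[:3,:3]@np.array(p)+V[:3,3]
    return c['cx']+f*q[0]/-q[2], c['cy']-f*q[1]/-q[2]
E
python3 - <<'E'
from h import *
a=snap('scene','s0.png');b=snap('top','t0.png')
for n in('scene','top'):
    c=optics.get_calibration(n);print(n,{k:c[k] for k in c if k!='view'});print(np.round(c['view'],4).tolist(), ray(n,0,0)[0])
print(telemetry.observe())
E
```

```text
pics
scene {'fovy': 46.069114080642905, 'cx': 282.9519252592461, 'cy': 219.11118293808926}
[[-0.7366, -0.6758, -0.0279, 0.373], [0.2598, -0.3208, 0.9108, -0.2592], [-0.6244, 0.6637, 0.4119, -0.7441], [0.0, 0.0, 0.0, 1.0]] [-0.12256972  0.66275816  0.55298214]
top {'fovy': 56.9175179080413, 'cx': 275.1269903139854, 'cy': 214.6308419058829}
[[-0.0104, -0.9997, -0.0225, -0.0677], [0.9916, -0.0132, 0.1286, -0.5707], [-0.1288, -0.0209, 0.9914, -0.9191], [0.0, 0.0, 0.0, 1.0]] [ 0.44683117 -0.0944925   0.98307888]
{'clock': 0.1, 'q': array([-1.33010141e+00,  8.78990416e-02,  1.37207598e+00,  1.55798770e-05,
        1.68357231e+00, -1.03070167e-01]), 'qvel': array([ 0.00013319, -0.00026486, -0.00362003, -0.00089612,  0.00014538,
       -0.00174611]), 'tau': array([ 2.50609672e-03, -3.41251481e+01, -3.03300941e+01,  7.20805954e-02,
        3.03587120e-02, -9.47814669e-05]), 'eef_pos': array([ 0.1852684 , -0.51733921,  0.19832517]), 'ee_rot': array([ 9.85263909e-01,  1.71038227e-01, -5.94770587e-05, -9.75559574e-04]), 'force': array([0.26456736, 0.07126799, 0.15871643]), 'torque': array([ 0.04681071,  0.00601449, -0.00915635]), 'grasp_force': 0.0, 'grip_width': 0.09371503127253461}
```

View pics/t0.png

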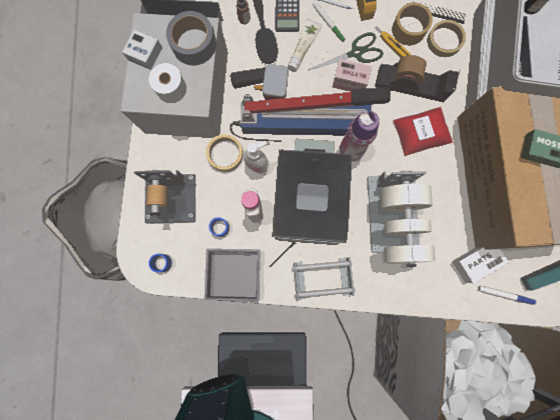

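View pics/s0.png

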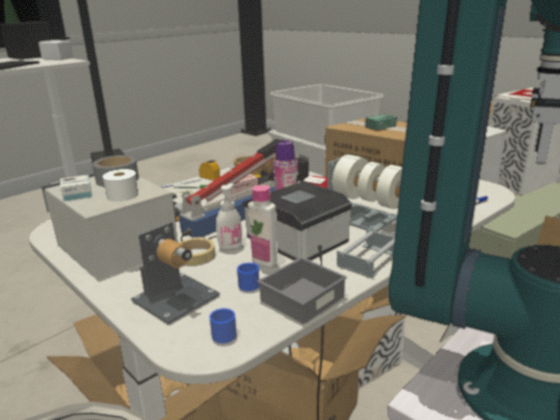

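The top view shows the brown core on the feeder at (156,195), with blue look-alike tubes at (219,227) and (160,263) and tape rings at (225,152) and (190,35). The storage arm is at right with rolls at (407,195), (407,226) and (411,253). The cradle is at (323,278) and the tray at (233,273). I choose the brown core on the dark stand and will check it in a crop.

Run:
```python
from h import *
b=cv2.imread('pics/t0.png')
cv2.imwrite('pics/c1.png',cv2.resize(b[160:310,270:450],(720,600),interpolation=cv2.INTER_CUBIC))
cv2.imwrite('pics/c2.png',cv2.resize(b[160:310,130:280],(600,600),interpolation=cv2.INTER_CUBIC))
```

```text
(no output)
```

View pics/c1.png

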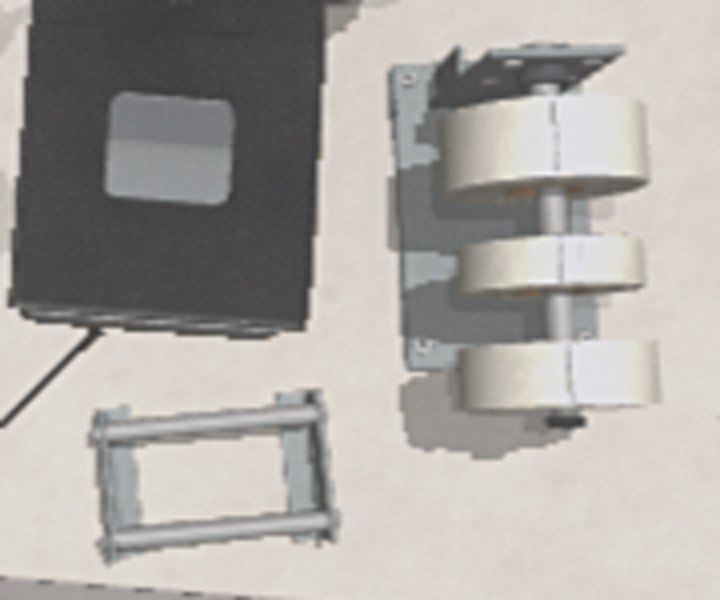

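View pics/c2.png

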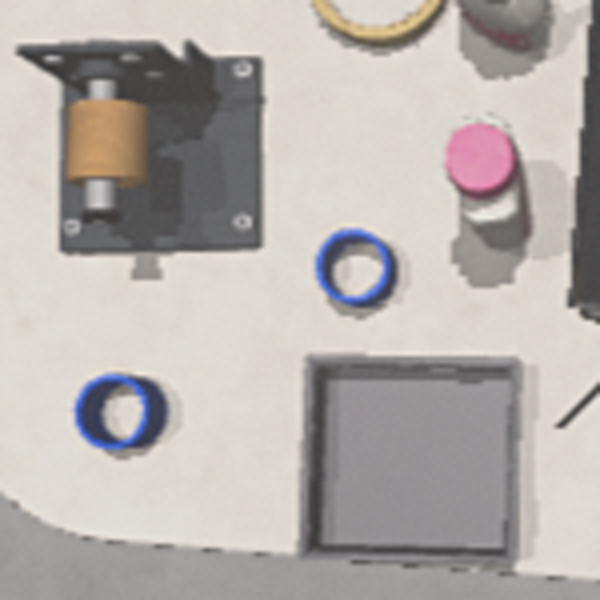

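c1 shows the wide roll at the back, narrow in the middle (13 px) and medium in front (17 px), plus the cradle. c2 shows the brown core on the dark feeder spindle, and the tray.

Run:
```python
from h import *
def P(x,y,z,ox,oy=160):
    return np.round(at_z('top',ox+x/4-.5+.125,oy+y/4-.5+.125,z),4)
print('wide',P(556,100,.165,270),P(556,188,.165,270))
print('narrow',P(562,237,.159,270),P(562,289,.159,270))
print('med',P(568,342,.162,270),P(571,406,.162,270))
print('spind',P(545,88,.128,270),P(552,210,.128,270),P(560,315,.128,270),P(567,413,.131,270))
for p in((103,435),(325,410),(112,542),(335,520)):print('rail',P(*p,.038,270))
for p in((305,358),(522,360),(518,560),(302,555)):print('tray',P(*p,.045,130))
print('core',P(70,143,.12,130),P(147,143,.12,130),P(108,102,.132,130),P(106,184,.132,130))
print('fspind',P(101,90,.128,130),P(100,195,.128,130),P(100,211,.131,130))
print('fbase',[P(*p,.010,130) for p in((262,57),(262,246),(60,252))])
print('sbase',[P(*p,.010,270) for p in((392,66),(408,370))])
print('pink',P(480,158,.184,130))
```

```text
wide [ 0.6139 -0.3629  0.165 ] [ 0.5665 -0.3603  0.165 ]
narrow [ 0.541 -0.364  0.159] [ 0.5133 -0.3625  0.159 ]
med [ 0.4852 -0.3631  0.162 ] [ 0.4518 -0.3628  0.162 ]
spind [ 0.6284 -0.3693  0.128 ] [ 0.5596 -0.3695  0.128 ] [ 0.5016 -0.3707  0.128 ] [ 0.4483 -0.3706  0.131 ]
rail [ 0.4382 -0.1221  0.038 ]
rail [ 0.4517 -0.256   0.038 ]
rail [ 0.3747 -0.1264  0.038 ]
rail [ 0.3865 -0.2597  0.038 ]
tray [0.4867 0.0941 0.045 ]
tray [ 0.484  -0.0375  0.045 ]
tray [ 0.3656 -0.0345  0.045 ]
tray [0.3696 0.0944 0.045 ]
core [0.6071 0.215  0.12  ] [0.6065 0.1708 0.12  ] [0.628  0.1899 0.132 ] [0.5813 0.1896 0.132 ]
fspind [0.6359 0.1954 0.128 ] [0.5757 0.1942 0.128 ] [0.5662 0.1929 0.131 ]
fbase [array([0.6821, 0.1314, 0.01  ]), array([0.5594, 0.1294, 0.01  ]), array([0.5572, 0.2586, 0.01  ])]
sbase [array([ 0.6692, -0.3111,  0.01  ]), array([ 0.476 , -0.3131,  0.01  ])]
pink [ 0.5841 -0.0245  0.184 ]
```

Request:
apply_moves(increments=[{"linear":[1,0.5,0.3],"dr":[0,0,0.889]},{"linear":[1,0.5,0.3],"dr":[0,0,0.889]},{"linear":[1,0.5,0.3],"dr":[0,0,0.889]},{"linear":[1,0.5,0.3],"dr":[0,0,0.889]},{"linear":[1,0.5,0.3],"dr":[0,0,0.889]},{"linear":[1,0.5,0.3],"dr":[0,0,0.889]}], grip=0.4)

```text
clock: 0.6
eef_pos: [0.3383, -0.4413, 0.2451]
ee_rot: [0.865, 0.502, 0.0, 0.001]
force: [-0.7, -0.3, -1.0]
grip_width: 0.0586
grasp_force: 0.0
```

Request:
apply_moves(increments=[{"linear":[0.89,0.48,0],"dr":[0,0,0.687]},{"linear":[0.89,0.48,0],"dr":[0,0,0.687]},{"linear":[0.89,0.48,0],"dr":[0,0,0.687]},{"linear":[0.89,0.48,0],"dr":[0,0,0.687]},{"linear":[0.89,0.48,0],"dr":[0,0,0.687]},{"linear":[0.89,0.48,0],"dr":[0,0,0.687]},{"linear":[0.89,0.48,0],"dr":[0,0,0.687]}])

```text
clock: 1.18
eef_pos: [0.4688, -0.3706, 0.2437]
ee_rot: [0.704, 0.711, -0.0, -0.001]
force: [-0.2, 0.7, -0.9]
grip_width: 0.0566
grasp_force: 0.0
```

Run:
```python
from h import *
c=optics.get_calibration('wrist');print(c)
a=snap('wrist','w0.png');import pickle;pickle.dump(c,open('w0.pkl','wb'))
s=telemetry.observe();print(s['eef_pos'],s['ee_rot'],s['clock'],s['grip_width'])
```

```text
{'fovy': 58.336041164861015, 'cx': 281.7246544637218, 'cy': 214.25078458060045, 'view': array([[ 9.99937997e-01,  1.07595618e-02, -2.86944859e-03,
        -4.63412608e-01],
       [-1.11347694e-02,  9.69270631e-01, -2.45744705e-01,
         4.01662078e-01],
       [ 1.37166919e-04,  2.45761419e-01,  9.69330339e-01,
        -3.44333797e-01],
       [ 0.00000000e+00,  0.00000000e+00,  0.00000000e+00,
         1.00000000e+00]])}
[ 0.46841814 -0.3709842   0.24395436] [ 7.03873518e-01  7.10325190e-01 -1.38430875e-04 -4.20326980e-04] 1.2333 0.056049156969963154
```

View pics/w0.png

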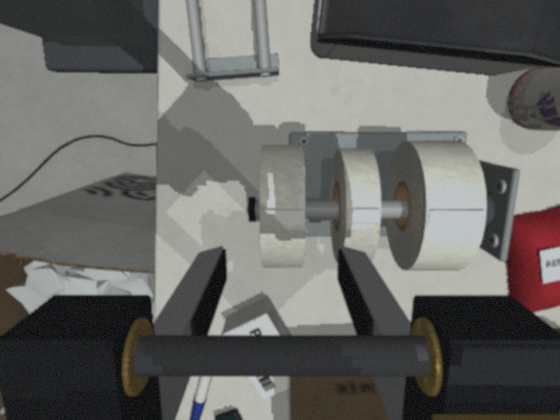

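The wrist view shows the medium roll at columns 261-305, narrow at 337-381 and wide behind. The spindle runs along row 209 and the disc is at (252,209).

Run:
```python
from h import *
import pickle;c=pickle.load(open('w0.pkl','rb'))
for n,u,v,z in(('spind',320,209,.122),('spind2',396,209,.122),('disc',252,209,.12),('medF',261,205,.162),('medB',305,207,.162),('narF',346,208,.159),('narB',381,208,.159),('wF',427,209,.165),('wB',485,209,.165),('cradlerailend',199,66,.034),('rail2',266,61,.034)): print(n,np.round(at_z('wrist',u,v,z,c),4))
for p in((.4685,-.370,.162),(.527,-.37,.159),(.592,-.37,.165)):print(proj('wrist',p,c),proj('top',p))
```

```text
spind [ 0.5001 -0.3731  0.122 ]
spind2 [ 0.5642 -0.3724  0.122 ]
disc [ 0.4425 -0.3743  0.12  ]
medF [ 0.4526 -0.3611  0.162 ]
medB [ 0.4849 -0.3623  0.162 ]
narF [ 0.5155 -0.3634  0.159 ]
narB [ 0.5415 -0.3631  0.159 ]
wF [ 0.5733 -0.362   0.165 ]
wB [ 0.6154 -0.3616  0.165 ]
cradlerailend [ 0.3843 -0.2498  0.034 ]
rail2 [ 0.4506 -0.2445  0.034 ]
(np.float64(282.55304274779013), np.float64(216.9496159008962)) (np.float64(415.39524678745477), np.float64(253.06438278735828))
(np.float64(360.8600548010794), np.float64(216.8068503097819)) (np.float64(413.34547438685155), np.float64(225.39914383343472))
(np.float64(451.35695791858643), np.float64(219.8657940015186)) (np.float64(412.5572829656279), np.float64(194.69926748341044))
```

Request:
apply_moves(increments=[{"linear":[0,-0.01,-0.15]},{"linear":[0,-0.01,-0.35]},{"linear":[0,-0.01,-0.55]},{"linear":[0,-0.01,-0.64]},{"linear":[0,-0.01,-0.64]}], grip=0.47)

```text
validation failed for argument at $.in...
```

Request:
apply_moves(increments=[{"linear":[0,0,0]},{"linear":[0,0,0]},{"linear":[0,0,0]},{"linear":[0,0,0]},{"linear":[0,0,0]}], grip=1, grip_force=30)

```text
validation failed for argument at $.in...
```

Request:
apply_moves(increments=[{"linear":[0,-0.01,-0.15],"dr":[0,0,0]},{"linear":[0,-0.01,-0.35],"dr":[0,0,0]},{"linear":[0,-0.01,-0.55],"dr":[0,0,0]},{"linear":[0,-0.01,-0.64],"dr":[0,0,0]},{"linear":[0,-0.01,-0.64],"dr":[0,0,0]}], grip=0.47)

```text
clock: 1.65
eef_pos: [0.4657, -0.3713, 0.1433]
ee_rot: [0.704, 0.71, -0.0, -0.005]
force: [-0.6, -0.3, -0.4]
grip_width: 0.0499
grasp_force: 0.0
```

Request:
apply_moves(increments=[{"linear":[0,0,0],"dr":[0,0,0]},{"linear":[0,0,0],"dr":[0,0,0]},{"linear":[0,0,0],"dr":[0,0,0]},{"linear":[0,0,0],"dr":[0,0,0]},{"linear":[0,0,0],"dr":[0,0,0]}], grip=1, grip_force=30)

```text
clock: 2.07
eef_pos: [0.4694, -0.3734, 0.1509]
ee_rot: [0.703, 0.711, -0.0, 0.002]
force: [-1.1, -0.7, 3.4]
grip_width: 0.0333
grasp_force: 30.0
```

Request:
apply_moves(increments=[{"linear":[0,0,0.03],"dr":[0,0,0]},{"linear":[0,0,0.06],"dr":[0,0,0]},{"linear":[0,0,0.073],"dr":[0,0,0]},{"linear":[0,0,0.073],"dr":[0,0,0]},{"linear":[0,0,0.073],"dr":[0,0,0]}])

```text
clock: 2.48
eef_pos: [0.4689, -0.3722, 0.1591]
ee_rot: [0.703, 0.711, 0.0, -0.0]
force: [-0.1, 0.3, -1.8]
grip_width: 0.0333
grasp_force: 30.0
```

Run:
```python
from h import *
s=telemetry.observe();print(s['eef_pos'],s['ee_rot'],s['force'],s['torque'],s['clock'])
```

```text
[ 0.46891525 -0.3721598   0.15909309] [ 7.03217022e-01  7.10975228e-01  7.39358049e-05 -1.97072042e-04] [-0.14017386  0.29961454 -1.81751234] [-0.07925767  0.00439682 -0.01318793] 2.4833
```

Request:
apply_moves(increments=[{"linear":[-0.04,0,0],"dr":[0,0,0]},{"linear":[-0.12,0,0],"dr":[0,0,0]},{"linear":[-0.22,-0.003,0],"dr":[0,0,0]},{"linear":[-0.33,-0.003,0],"dr":[0,0,0]},{"linear":[-0.44,-0.003,0],"dr":[0,0,0]},{"linear":[-0.53,-0.003,0],"dr":[0,0,0]},{"linear":[-0.567,-0.003,0],"dr":[0,0,0]},{"linear":[-0.567,-0.003,0],"dr":[0,0,0]}])

```text
clock: 3.15
eef_pos: [0.3824, -0.3728, 0.1595]
ee_rot: [0.704, 0.71, -0.0, 0.0]
force: [0.3, -1.7, -1.2]
grip_width: 0.0333
grasp_force: 30.0
```

Request:
apply_moves(increments=[{"linear":[0,0.1,0.05],"dr":[0,0,-0.0947]},{"linear":[0,0.25,0.1],"dr":[0,0,-0.237]},{"linear":[0,0.4,0.133],"dr":[0,0,-0.379]},{"linear":[0,0.55,0.133],"dr":[0,0,-0.521]},{"linear":[0,0.7,0.133],"dr":[0,0,-0.663]},{"linear":[0,0.85,0.133],"dr":[0,0,-0.805]},{"linear":[0,0.95,0.133],"dr":[0,0,-0.9]},{"linear":[0,1,0.133],"dr":[0,0,-0.947]}])

```text
clock: 3.82
eef_pos: [0.3844, -0.2207, 0.1796]
ee_rot: [0.914, 0.406, 0.001, -0.0]
force: [-0.5, 0.0, -2.1]
grip_width: 0.0332
grasp_force: 30.0
```

Request:
apply_moves(increments=[{"linear":[0.02,0.04,0],"dr":[0,0,-0.095]},{"linear":[0.05,0.1,0],"dr":[0,0,-0.237]},{"linear":[0.08,0.17,0],"dr":[0,0,-0.379]},{"linear":[0.1,0.24,0],"dr":[0,0,-0.521]},{"linear":[0.13,0.3,0],"dr":[0,0,-0.663]},{"linear":[0.15,0.36,-0.05],"dr":[0,0,-0.805]},{"linear":[0.167,0.4,-0.1],"dr":[0,0,-0.9]},{"linear":[0.167,0.413,-0.133],"dr":[0,0,-0.947]},{"linear":[0.167,0.413,-0.133],"dr":[0,0,-0.947]},{"linear":[0.167,0.413,-0.133],"dr":[0,0,-0.947]}])

```text
clock: 4.65
eef_pos: [0.4091, -0.1605, 0.1593]
ee_rot: [0.999, 0.048, -0.0, -0.0]
force: [-0.7, 0.4, -2.8]
grip_width: 0.0331
grasp_force: 30.0
```

Run:
```python
from h import *
import pickle
c=optics.get_calibration('wrist')
a=snap('wrist','w1.png');pickle.dump(c,open('w1.pkl','wb'))
s=telemetry.observe();print(s['eef_pos'],s['ee_rot'],s['clock'],s['grip_width'],s['force'])
```

```text
[ 0.40923176 -0.16086951  0.159622  ] [9.98863799e-01 4.76553641e-02 2.36922872e-04 1.47961543e-04] 4.7 0.033530547592009685 [-0.01617227  0.6178178  -2.05979329]
```

View pics/w1.png

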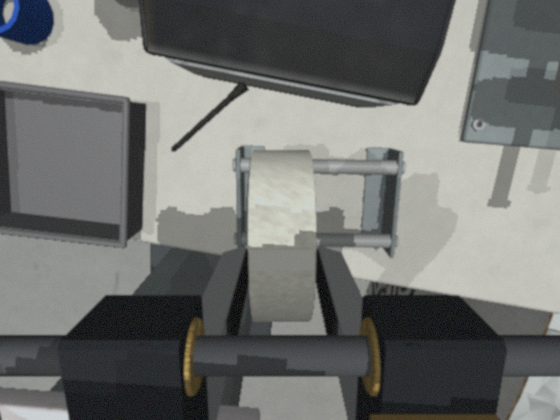

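The medium roll hangs over the cradle: the far rail runs at row about 165 (columns 240-400) and the near rail at row about 241 (columns 245-394), both parallel to the image.

Run:
```python
from h import *
import pickle;c=pickle.load(open('w1.pkl','rb'))
P=[at_z('wrist',u,v,.034,c) for u,v in((240,164),(400,162.5),(243,241),(394,240.5))]
for p in P: print(np.round(p,4))
u=np.array([-.0945,.9955]);w=np.array([-.9955,-.0945]);o=np.array([.412,-.19])
for p in P: print('cradle fr',(p[:2]-o)@u,(p[:2]-o)@w)
```

```text
[ 0.4394 -0.1231  0.034 ]
[ 0.4535 -0.2549  0.034 ]
[ 0.3726 -0.1303  0.034 ]
[ 0.3859 -0.2615  0.034 ]
cradle fr 0.06405186702389905 -0.033620328912919266
cradle fr -0.06853104457929331 -0.03514344115302612
cradle fr 0.06315090585437508 0.03355989279791949
cradle fr -0.06874295028296254 0.0327853205383752
```

Request:
apply_moves(increments=[{"linear":[0.003,0,-0.05],"dr":[0,0,0]},{"linear":[0.003,0,-0.12],"dr":[0,0,0]},{"linear":[0.003,0,-0.18],"dr":[0,0,0]},{"linear":[0.003,0,-0.22],"dr":[0,0,0]},{"linear":[0.003,0,-0.235],"dr":[0,0,0]},{"linear":[0.003,0,-0.243],"dr":[0,0,0]},{"linear":[0.003,0,-0.243],"dr":[0,0,0]},{"linear":[0.003,0,-0.243],"dr":[0,0,0]}])

```text
clock: 5.37
eef_pos: [0.4101, -0.1606, 0.124]
ee_rot: [0.999, 0.047, 0.001, -0.0]
force: [0.6, 1.8, 4.9]
grip_width: 0.0338
grasp_force: 30.1
```

Request:
apply_moves(increments=[{"linear":[0,0,0],"dr":[0,0,0]},{"linear":[0,0,0],"dr":[0,0,0]},{"linear":[0,0,0],"dr":[0,0,0]},{"linear":[0,0,0],"dr":[0,0,0]},{"linear":[0,0,0],"dr":[0,0,0]}], grip=0.5)

```text
clock: 5.78
eef_pos: [0.409, -0.1609, 0.1225]
ee_rot: [0.999, 0.047, -0.0, -0.0]
force: [-0.7, -0.4, 0.2]
grip_width: 0.047
grasp_force: 0.0
```

Request:
apply_moves(increments=[{"linear":[0,0,0.1],"dr":[0,0,0]},{"linear":[0,0,0.3],"dr":[0,0,0]},{"linear":[0,0,0.5],"dr":[0,0,0]},{"linear":[0,0,0.5],"dr":[0,0,0]},{"linear":[0,0,0.5],"dr":[0,0,0]}])

```text
clock: 6.2
eef_pos: [0.4104, -0.1615, 0.1998]
ee_rot: [0.999, 0.047, 0.002, 0.001]
force: [-0.0, 1.1, -0.3]
grip_width: 0.0467
grasp_force: 0.0
```

Run:
```python
from h import *
a=snap('wrist','w2.png')
s=telemetry.observe();print(s['eef_pos'],s['ee_rot'],s['clock'],s['grip_width'],s['force'])
```

```text
[ 0.40943521 -0.16099442  0.19799086] [9.98896729e-01 4.69590450e-02 2.71383872e-04 3.14931051e-04] 6.25 0.047157496005718336 [-0.16151716 -0.31833025 -0.42097329]
```

View pics/w2.png

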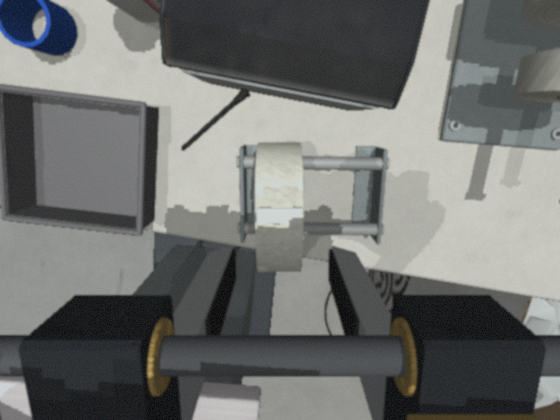

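The medium roll stands squarely in the cradle. Next is the narrow roll.

Request:
apply_moves(increments=[{"linear":[0.04,-0.07,0.1],"dr":[0,0,0.095]},{"linear":[0.1,-0.18,0.1],"dr":[0,0,0.237]},{"linear":[0.16,-0.28,0.1],"dr":[0,0,0.379]},{"linear":[0.22,-0.39,0.1],"dr":[0,0,0.521]},{"linear":[0.28,-0.5,0.1],"dr":[0,0,0.663]},{"linear":[0.34,-0.6,0.1],"dr":[0,0,0.805]},{"linear":[0.397,-0.706,0.1],"dr":[0,0,0.947]}], grip=0.56)

```text
clock: 6.83
eef_pos: [0.4684, -0.2669, 0.2102]
ee_rot: [0.912, 0.409, -0.001, -0.002]
force: [-0.2, 0.3, -0.4]
grip_width: 0.0414
grasp_force: 0.0
```

Request:
apply_moves(increments=[{"linear":[0.06,-0.1,0],"dr":[0,0,0.142]},{"linear":[0.12,-0.21,0],"dr":[0,0,0.284]},{"linear":[0.18,-0.32,0],"dr":[0,0,0.426]},{"linear":[0.24,-0.43,0],"dr":[0,0,0.568]},{"linear":[0.3,-0.54,0],"dr":[0,0,0.71]},{"linear":[0.36,-0.65,0],"dr":[0,0,0.852]},{"linear":[0.397,-0.706,0],"dr":[0,0,0.947]},{"linear":[0.397,-0.706,0],"dr":[0,0,0.947]}])

```text
clock: 7.5
eef_pos: [0.528, -0.3737, 0.209]
ee_rot: [0.703, 0.711, -0.0, -0.003]
force: [-0.4, -0.1, -0.2]
grip_width: 0.0416
grasp_force: 0.0
```

Request:
apply_moves(increments=[{"linear":[0,0,-0.1],"dr":[0,0,0]},{"linear":[0,0,-0.25],"dr":[0,0,0]},{"linear":[0,0,-0.37],"dr":[0,0,0]},{"linear":[0,0,-0.433],"dr":[0,0,0]},{"linear":[0,0,-0.433],"dr":[0,0,0]},{"linear":[0,0,-0.433],"dr":[0,0,0]}])

```text
clock: 8.0
eef_pos: [0.5279, -0.3719, 0.1471]
ee_rot: [0.703, 0.711, -0.0, -0.001]
force: [-0.4, 0.2, -0.2]
grip_width: 0.0413
grasp_force: 0.0
```

Request:
apply_moves(increments=[{"linear":[0,0,0],"dr":[0,0,0]},{"linear":[0,0,0],"dr":[0,0,0]},{"linear":[0,0,0],"dr":[0,0,0]},{"linear":[0,0,0],"dr":[0,0,0]},{"linear":[0,0,0],"dr":[0,0,0]}], grip=1)

```text
clock: 8.42
eef_pos: [0.5291, -0.3731, 0.1497]
ee_rot: [0.703, 0.711, 0.0, 0.002]
force: [0.2, -0.1, 3.0]
grip_width: 0.0255
grasp_force: 30.0
```

Request:
apply_moves(increments=[{"linear":[0,0,0.03],"dr":[0,0,0]},{"linear":[0,0,0.06],"dr":[0,0,0]},{"linear":[0,0,0.073],"dr":[0,0,0]},{"linear":[0,0,0.073],"dr":[0,0,0]},{"linear":[0,0,0.073],"dr":[0,0,0]}])

```text
clock: 8.83
eef_pos: [0.5283, -0.3726, 0.1587]
ee_rot: [0.703, 0.711, -0.0, -0.0]
force: [-1.1, -0.3, -1.8]
grip_width: 0.0253
grasp_force: 30.0
```

Request:
apply_moves(increments=[{"linear":[-0.05,0,0],"dr":[0,0,0]},{"linear":[-0.16,0,0],"dr":[0,0,0]},{"linear":[-0.29,-0.003,0],"dr":[0,0,0]},{"linear":[-0.42,-0.003,0],"dr":[0,0,0]},{"linear":[-0.55,-0.005,0],"dr":[0,0,0]},{"linear":[-0.68,-0.005,0],"dr":[0,0,0]},{"linear":[-0.81,-0.007,0],"dr":[0,0,0]},{"linear":[-0.92,-0.007,0],"dr":[0,0,0]},{"linear":[-0.96,-0.007,0],"dr":[0,0,0]},{"linear":[-0.96,-0.007,0],"dr":[0,0,0]}])

```text
clock: 9.67
eef_pos: [0.3831, -0.3737, 0.159]
ee_rot: [0.704, 0.71, -0.0, -0.0]
force: [-0.2, -0.1, -2.3]
grip_width: 0.0249
grasp_force: 30.0
```

Request:
apply_moves(increments=[{"linear":[0,0.06,0.05],"dr":[0,0,-0.0947]},{"linear":[0,0.15,0.1],"dr":[0,0,-0.237]},{"linear":[0,0.25,0.133],"dr":[0,0,-0.379]},{"linear":[0,0.35,0.133],"dr":[0,0,-0.521]},{"linear":[0,0.45,0.133],"dr":[0,0,-0.663]},{"linear":[0,0.55,0.133],"dr":[0,0,-0.805]},{"linear":[0,0.62,0.133],"dr":[0,0,-0.9]},{"linear":[0,0.65,0.133],"dr":[0,0,-0.947]}])

```text
clock: 10.33
eef_pos: [0.3853, -0.2746, 0.179]
ee_rot: [0.914, 0.406, 0.001, -0.0]
force: [-0.0, -0.0, -1.7]
grip_width: 0.0252
grasp_force: 30.0
```

Request:
apply_moves(increments=[{"linear":[0.02,0.04,0],"dr":[0,0,-0.095]},{"linear":[0.05,0.1,0],"dr":[0,0,-0.237]},{"linear":[0.08,0.15,0],"dr":[0,0,-0.379]},{"linear":[0.12,0.2,0],"dr":[0,0,-0.521]},{"linear":[0.15,0.26,0],"dr":[0,0,-0.663]},{"linear":[0.18,0.31,0],"dr":[0,0,-0.805]},{"linear":[0.2,0.35,0],"dr":[0,0,-0.9]},{"linear":[0.21,0.369,-0.05],"dr":[0,0,-0.947]},{"linear":[0.21,0.369,-0.1],"dr":[0,0,-0.947]},{"linear":[0.21,0.369,-0.133],"dr":[0,0,-0.947]},{"linear":[0.21,0.369,-0.133],"dr":[0,0,-0.947]},{"linear":[0.21,0.369,-0.133],"dr":[0,0,-0.947]}])

```text
clock: 11.33
eef_pos: [0.4157, -0.2208, 0.1582]
ee_rot: [0.999, 0.047, -0.001, -0.0]
force: [0.2, -1.2, -1.7]
grip_width: 0.0249
grasp_force: 30.0
```

Request:
apply_moves(increments=[{"linear":[0,0,-0.05],"dr":[0,0,0]},{"linear":[0,0,-0.12],"dr":[0,0,0]},{"linear":[0,0,-0.19],"dr":[0,0,0]},{"linear":[0,0,-0.235],"dr":[0,0,0]},{"linear":[0,0,-0.255],"dr":[0,0,0]},{"linear":[0,0,-0.265],"dr":[0,0,0]},{"linear":[0,0,-0.265],"dr":[0,0,0]},{"linear":[0,0,-0.265],"dr":[0,0,0]}])

```text
clock: 12.0
eef_pos: [0.4161, -0.221, 0.1193]
ee_rot: [0.999, 0.047, 0.0, 0.0]
force: [0.1, -0.8, -1.5]
grip_width: 0.0248
grasp_force: 30.0
```

Request:
apply_moves(increments=[{"linear":[0,0,0],"dr":[0,0,0]},{"linear":[0,0,0],"dr":[0,0,0]},{"linear":[0,0,0],"dr":[0,0,0]},{"linear":[0,0,0],"dr":[0,0,0]},{"linear":[0,0,0],"dr":[0,0,0]}], grip=0.6)

```text
clock: 12.42
eef_pos: [0.4161, -0.221, 0.1195]
ee_rot: [0.999, 0.047, 0.0, 0.0]
force: [0.6, 0.3, 0.5]
grip_width: 0.0375
grasp_force: 0.0
```

Request:
apply_moves(increments=[{"linear":[0,0,0.1],"dr":[0,0,0]},{"linear":[0,0,0.3],"dr":[0,0,0]},{"linear":[0,0,0.5],"dr":[0,0,0]},{"linear":[0,0,0.65],"dr":[0,0,0]},{"linear":[0,0,0.65],"dr":[0,0,0]},{"linear":[0,0,0.65],"dr":[0,0,0]}])

```text
clock: 12.92
eef_pos: [0.4167, -0.2213, 0.2181]
ee_rot: [0.999, 0.047, 0.001, 0.001]
force: [0.5, -0.3, 0.0]
grip_width: 0.0378
grasp_force: 0.0
```

Run:
```python
from h import *
import pickle
c=optics.get_calibration('wrist');pickle.dump(c,open('w3.pkl','wb'))
a=snap('wrist','w3.png')
s=telemetry.observe();print(s['eef_pos'],s['ee_rot'],s['clock'],s['grip_width'],s['force'])
```

```text
[ 0.41587969 -0.22079751  0.21629734] [ 9.98894125e-01  4.70162089e-02 -8.22994760e-06  4.79233490e-05] 12.9667 0.037365560766122685 [-0.53817164  1.19201707 -0.2287214 ]
```

View pics/w3.png

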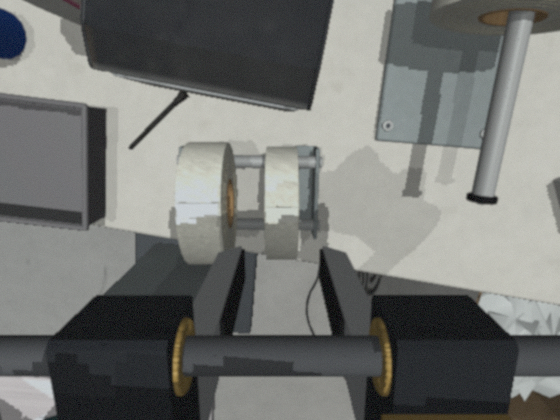

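Both rolls stand in the cradle, so step 1 is done. On to the core on the feeder.

Request:
apply_moves(increments=[{"linear":[0,0.1,0.15],"dr":[0,0,-0.02]},{"linear":[0,0.3,0.2],"dr":[0,0,-0.05]},{"linear":[0,0.53,0.23],"dr":[0,0,-0.07]},{"linear":[0,0.77,0.23],"dr":[0,0,-0.098]},{"linear":[0,1,0.23],"dr":[0,0,-0.098]}], grip=0.32)

```text
clock: 13.38
eef_pos: [0.415, -0.0693, 0.2492]
ee_rot: [1.0, 0.008, -0.001, -0.001]
force: [2.0, 0.7, 0.1]
grip_width: 0.0632
grasp_force: 0.0
```

Request:
apply_moves(increments=[{"linear":[0,0.2,0],"dr":[0,0,0]},{"linear":[0,0.4,0],"dr":[0,0,0]},{"linear":[0,0.6,0],"dr":[0,0,0]},{"linear":[0,0.8,0],"dr":[0,0,0]},{"linear":[0,1,0],"dr":[0,0,0]}])

```text
clock: 13.8
eef_pos: [0.4147, 0.0806, 0.2487]
ee_rot: [1.0, 0.009, -0.002, 0.0]
force: [0.5, 0.4, 0.8]
grip_width: 0.064
grasp_force: 0.0
```

Request:
apply_moves(increments=[{"linear":[0.1,0.2,0],"dr":[0,0,0]},{"linear":[0.3,0.4,0],"dr":[0,0,0]},{"linear":[0.5,0.6,0],"dr":[0,0,0]},{"linear":[0.65,0.72,0],"dr":[0,0,0]},{"linear":[0.76,0.76,0],"dr":[0,0,0]},{"linear":[0.76,0.76,0],"dr":[0,0,0]},{"linear":[0.76,0.76,0],"dr":[0,0,0]}])

```text
clock: 14.38
eef_pos: [0.5291, 0.1931, 0.2481]
ee_rot: [1.0, 0.009, -0.003, 0.001]
force: [-0.1, 0.2, 1.4]
grip_width: 0.064
grasp_force: 0.0
```

Run:
```python
from h import *
import pickle
c=optics.get_calibration('wrist');pickle.dump(c,open('w4.pkl','wb'))
a=snap('wrist','w4.png')
s=telemetry.observe();print(s['eef_pos'],s['ee_rot'],s['clock'],s['grip_width'],s['force'])
```

```text
[0.52888047 0.19268172 0.24912559] [ 9.99961940e-01  8.44879921e-03 -2.08071048e-03  6.37354508e-04] 14.4333 0.06387973548073105 [-0.17686529 -0.07727376  0.8186313 ]
```

View pics/w4.png

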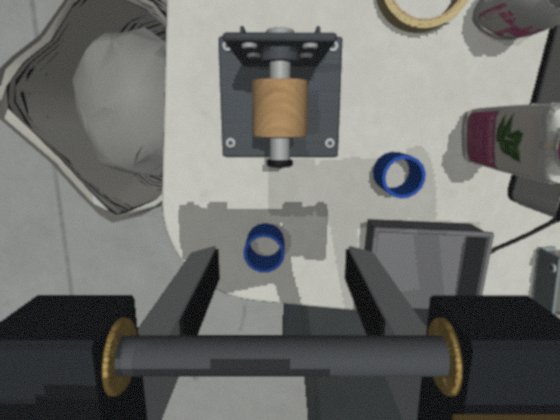

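The wrist view shows the brown core at columns 253-307, rows 79-136, with the spindle at column about 280, the disc at (279,163) and the upright's front at row 62.

Run:
```python
from h import *
import pickle;c=pickle.load(open('w4.pkl','rb'))
for n,u,v,z in(('coreL',253,108,.112),('coreR',307,108,.112),('coreBack',280,79,.132),('coreFront',280,136,.130),('sp1',281,70,.124),('sp2',279,148,.124),('disc',279,162,.128),('baseFL',221,154,.01),('baseFR',340,155,.01)): print(n,np.round(at_z('wrist',u,v,z,c),4))
for u,v in((366,222),(492,230)): print('tray',np.round(at_z('wrist',u,v,.045,c),4))
```

```text
coreL [0.6067 0.2177 0.112 ]
coreR [0.6075 0.1731 0.112 ]
coreBack [0.628  0.1957 0.132 ]
coreFront [0.5853 0.1949 0.13  ]
sp1 [0.6353 0.195  0.124 ]
sp2 [0.5754 0.1956 0.124 ]
disc [0.5645 0.1954 0.128 ]
baseFL [0.5581 0.261  0.01  ]
baseFR [0.5594 0.1276 0.01  ]
tray [0.4917 0.1009 0.045 ]
tray [ 0.4851 -0.0364  0.045 ]
```

Request:
apply_moves(increments=[{"linear":[0.15,0.01,0],"dr":[0,0,0]},{"linear":[0.35,0.01,0],"dr":[0,0,0]},{"linear":[0.5,0.01,0],"dr":[0,0,0]},{"linear":[0.517,0.01,-0.1],"dr":[0,0,0]},{"linear":[0.517,0.01,-0.28],"dr":[0,0,0]},{"linear":[0.517,0.01,-0.48],"dr":[0,0,0]},{"linear":[0.517,0.01,-0.68],"dr":[0,0,0]},{"linear":[0.517,0.01,-0.86],"dr":[0,0,0]},{"linear":[0.517,0.01,-0.96],"dr":[0,0,0]},{"linear":[0.517,0.01,-0.96],"dr":[0,0,0]}])

```text
clock: 15.27
eef_pos: [0.6033, 0.1929, 0.1021]
ee_rot: [1.0, 0.008, -0.005, 0.001]
force: [0.1, -0.3, -0.7]
grip_width: 0.0641
grasp_force: 0.0
```

Request:
apply_moves(increments=[{"linear":[0,0,0],"dr":[0,0,0]},{"linear":[0,0,0],"dr":[0,0,0]},{"linear":[0,0,0],"dr":[0,0,0]},{"linear":[0,0,0],"dr":[0,0,0]},{"linear":[0,0,0],"dr":[0,0,0]}], grip=1, grip_force=12)

```text
clock: 15.68
eef_pos: [0.6086, 0.1948, 0.1097]
ee_rot: [1.0, 0.009, 0.002, -0.0]
force: [-0.4, -0.9, 5.2]
grip_width: 0.043
grasp_force: 12.2
```

Request:
apply_moves(increments=[{"linear":[0,0,0.03],"dr":[0,0,0]},{"linear":[0,0,0.06],"dr":[0,0,0]},{"linear":[0,0,0.073],"dr":[0,0,0]},{"linear":[0,0,0.073],"dr":[0,0,0]},{"linear":[0,0,0.073],"dr":[0,0,0]}])

```text
clock: 16.1
eef_pos: [0.6075, 0.1947, 0.1181]
ee_rot: [1.0, 0.009, -0.0, 0.0]
force: [-0.7, -0.6, -1.2]
grip_width: 0.0431
grasp_force: 11.5
```

Request:
apply_moves(increments=[{"linear":[-0.05,0,0],"dr":[0,0,0]},{"linear":[-0.14,0,0],"dr":[0,0,0]},{"linear":[-0.24,0,0],"dr":[0,0,0]},{"linear":[-0.34,0,0],"dr":[0,0,0]},{"linear":[-0.44,0,0],"dr":[0,0,0]},{"linear":[-0.53,0,0],"dr":[0,0,0]},{"linear":[-0.6,0,0],"dr":[0,0,0]},{"linear":[-0.6,0,0],"dr":[0,0,0]}])

```text
clock: 16.77
eef_pos: [0.5154, 0.1948, 0.118]
ee_rot: [1.0, 0.009, -0.001, 0.0]
force: [0.7, 0.8, -0.8]
grip_width: 0.0428
grasp_force: 11.5
```

Request:
apply_moves(increments=[{"linear":[-0.1,-0.08,0.03],"dr":[0,0,0]},{"linear":[-0.2,-0.25,0.03],"dr":[0,0,0]},{"linear":[-0.35,-0.45,0.03],"dr":[0,0,0]},{"linear":[-0.5,-0.65,0.03],"dr":[0,0,0]},{"linear":[-0.6,-0.85,0.03],"dr":[0,0,0]},{"linear":[-0.6,-1,0.03],"dr":[0,0,0]},{"linear":[-0.6,-1,0.03],"dr":[0,0,0]}])

```text
clock: 17.35
eef_pos: [0.4273, 0.0414, 0.1229]
ee_rot: [1.0, 0.006, 0.001, 0.001]
force: [0.8, 0.4, -0.8]
grip_width: 0.0435
grasp_force: 11.5
```

Run:
```python
from h import *
import pickle
c=optics.get_calibration('wrist');pickle.dump(c,open('w5.pkl','wb'))
a=snap('wrist','w5.png')
s=telemetry.observe();print(s['eef_pos'],s['ee_rot'],s['clock'],s['grip_width'],s['force'],s['grasp_force'])
```

```text
[0.42774466 0.04323528 0.12290895] [9.99977723e-01 6.64481991e-03 6.27623326e-04 7.81605573e-05] 17.4 0.04284687457379907 [-0.31569825  0.10227012  0.0409026 ] 11.549017494544387
```

View pics/w5.png

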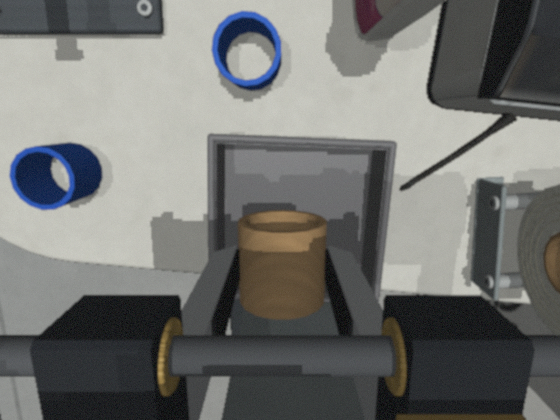

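The core is held over the tray, whose back corners are at (210,138) and (394,144). Lowering it now.

Request:
apply_moves(increments=[{"linear":[0,-0.06,-0.05],"dr":[0,0,0]},{"linear":[0,-0.09,-0.17],"dr":[0,0,0]},{"linear":[0,-0.09,-0.3],"dr":[0,0,0]},{"linear":[0,-0.09,-0.43],"dr":[0,0,0]},{"linear":[0,-0.09,-0.54],"dr":[0,0,0]},{"linear":[0,-0.09,-0.61],"dr":[0,0,0]},{"linear":[0,-0.09,-0.63],"dr":[0,0,0]},{"linear":[0,-0.09,-0.63],"dr":[0,0,0]},{"linear":[0,-0.09,-0.63],"dr":[0,0,0]}])

```text
clock: 18.15
eef_pos: [0.428, 0.0316, 0.0281]
ee_rot: [1.0, 0.009, 0.0, -0.0]
force: [1.5, 0.5, -0.5]
grip_width: 0.0431
grasp_force: 11.6
```

Request:
apply_moves(increments=[{"linear":[0,0,0],"dr":[0,0,0]},{"linear":[0,0,0],"dr":[0,0,0]},{"linear":[0,0,0],"dr":[0,0,0]},{"linear":[0,0,0],"dr":[0,0,0]},{"linear":[0,0,0],"dr":[0,0,0]}], grip=0.4)

```text
clock: 18.57
eef_pos: [0.4276, 0.0312, 0.0282]
ee_rot: [1.0, 0.009, 0.0, 0.0]
force: [-0.4, 0.1, -0.1]
grip_width: 0.0564
grasp_force: 0.0
```

Request:
apply_moves(increments=[{"linear":[0,0,0.1],"dr":[0,0,0]},{"linear":[0,0,0.3],"dr":[0,0,0]},{"linear":[0,0,0.55],"dr":[0,0,0]},{"linear":[0,0,0.8],"dr":[0,0,0]},{"linear":[0,0,1],"dr":[0,0,0]}])

```text
clock: 18.98
eef_pos: [0.4279, 0.0311, 0.181]
ee_rot: [1.0, 0.009, 0.001, 0.0]
force: [0.6, 0.4, 0.7]
grip_width: 0.0566
grasp_force: 0.0
```

Request:
apply_moves(increments=[{"linear":[0,-0.15,0.2],"dr":[0,0,0.1]},{"linear":[0.0,-0.35,0.35],"dr":[0,0,0.2]},{"linear":[0.0,-0.55,0.35],"dr":[0,0,0.3]},{"linear":[0.1,-0.75,0.35],"dr":[0,0,0.4]},{"linear":[0.2,-1,0.35],"dr":[0,0,0.5]}])

```text
clock: 19.4
eef_pos: [0.4579, -0.1196, 0.2322]
ee_rot: [0.979, 0.206, 0.002, 0.001]
force: [0.4, 0.9, -1.0]
grip_width: 0.0564
grasp_force: 0.0
```

Request:
apply_moves(increments=[{"linear":[0.06,-0.12,0],"dr":[0,0,0.11]},{"linear":[0.13,-0.24,0],"dr":[0,0,0.22]},{"linear":[0.2,-0.36,0],"dr":[0,0,0.33]},{"linear":[0.26,-0.48,0],"dr":[0,0,0.44]},{"linear":[0.33,-0.61,0],"dr":[0,0,0.55]},{"linear":[0.4,-0.73,0],"dr":[0,0,0.65]},{"linear":[0.457,-0.845,0],"dr":[0,0,0.746]}], grip=0.37)

```text
clock: 19.98
eef_pos: [0.5265, -0.2467, 0.2303]
ee_rot: [0.878, 0.479, -0.0, -0.0]
force: [0.7, 0.9, 0.4]
grip_width: 0.0591
grasp_force: 0.0
```

Request:
apply_moves(increments=[{"linear":[0.06,-0.12,0],"dr":[0,0,0.11]},{"linear":[0.13,-0.24,0],"dr":[0,0,0.22]},{"linear":[0.2,-0.36,0],"dr":[0,0,0.33]},{"linear":[0.26,-0.48,0],"dr":[0,0,0.44]},{"linear":[0.33,-0.61,0],"dr":[0,0,0.55]},{"linear":[0.4,-0.73,0],"dr":[0,0,0.65]},{"linear":[0.457,-0.845,0],"dr":[0,0,0.746]},{"linear":[0.457,-0.845,0],"dr":[0,0,0.746]},{"linear":[0.457,-0.845,0],"dr":[0,0,0.746]},{"linear":[0.457,-0.845,0],"dr":[0,0,0.746]}])

```text
clock: 20.82
eef_pos: [0.5944, -0.3716, 0.2304]
ee_rot: [0.704, 0.711, 0.0, -0.0]
force: [-0.9, 0.3, 0.2]
grip_width: 0.059
grasp_force: 0.0
```

Run:
```python
from h import *
a=snap('wrist','w6.png')
s=telemetry.observe();print(s['eef_pos'],s['ee_rot'],s['clock'],s['grip_width'],s['force'])
```

```text
[ 0.59440826 -0.37137394  0.23098749] [ 7.03430678e-01  7.10763842e-01  1.99364072e-04 -4.50278485e-05] 20.8667 0.05909703265537007 [-0.13910042 -0.45372835  0.09746221]
```

View pics/w6.png

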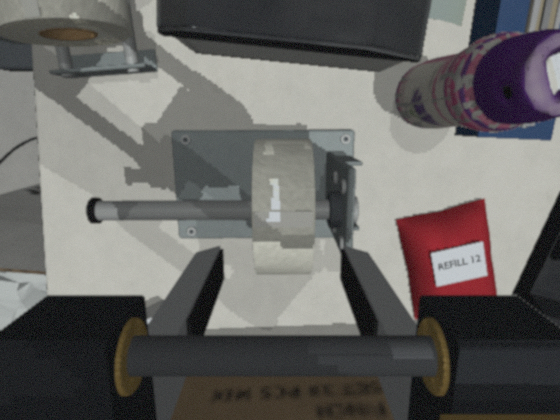

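The wide roll is centred between the fingers (columns 252-315, seam at row 210), and the upright is at column 350. Descending to grip it.

Request:
apply_moves(increments=[{"linear":[0,0,-0.1],"dr":[0,0,0]},{"linear":[0,0,-0.25],"dr":[0,0,0]},{"linear":[0,0,-0.4],"dr":[0,0,0]},{"linear":[0,0,-0.52],"dr":[0,0,0]},{"linear":[0,0,-0.557],"dr":[0,0,0]},{"linear":[0,0,-0.557],"dr":[0,0,0]},{"linear":[0,0,-0.557],"dr":[0,0,0]}])

```text
clock: 21.45
eef_pos: [0.5948, -0.3719, 0.1483]
ee_rot: [0.703, 0.711, 0.0, 0.001]
force: [-0.0, 0.2, 0.5]
grip_width: 0.0591
grasp_force: 0.0
```

Request:
apply_moves(increments=[{"linear":[0,0,0],"dr":[0,0,0]},{"linear":[0,0,0],"dr":[0,0,0]},{"linear":[0,0,0],"dr":[0,0,0]},{"linear":[0,0,0],"dr":[0,0,0]},{"linear":[0,0,0],"dr":[0,0,0]}], grip=1, grip_force=40)

```text
clock: 21.87
eef_pos: [0.5953, -0.3728, 0.1491]
ee_rot: [0.703, 0.711, 0.0, 0.002]
force: [-0.0, -0.0, 4.3]
grip_width: 0.0434
grasp_force: 40.0
```

Request:
apply_moves(increments=[{"linear":[0,0,0.03],"dr":[0,0,0]},{"linear":[0,0,0.06],"dr":[0,0,0]},{"linear":[0,0,0.073],"dr":[0,0,0]},{"linear":[0,0,0.073],"dr":[0,0,0]},{"linear":[0,0,0.073],"dr":[0,0,0]},{"linear":[0,0,0.073],"dr":[0,0,0]}])

```text
clock: 22.37
eef_pos: [0.5943, -0.3722, 0.1572]
ee_rot: [0.703, 0.711, -0.0, -0.001]
force: [1.2, -1.5, -3.4]
grip_width: 0.0434
grasp_force: 40.0
```

Request:
apply_moves(increments=[{"linear":[-0.05,0,0],"dr":[0,0,0]},{"linear":[-0.14,0,0],"dr":[0,0,0]},{"linear":[-0.25,0,0],"dr":[0,0,0]},{"linear":[-0.36,-0.005,0],"dr":[0,0,0]},{"linear":[-0.48,-0.005,0],"dr":[0,0,0]},{"linear":[-0.6,-0.005,0],"dr":[0,0,0]},{"linear":[-0.7,-0.005,0],"dr":[0,0,0]}])

```text
clock: 22.95
eef_pos: [0.4877, -0.3729, 0.1579]
ee_rot: [0.703, 0.711, -0.0, -0.0]
force: [-0.5, -0.9, -2.8]
grip_width: 0.0432
grasp_force: 40.0
```

Request:
apply_moves(increments=[{"linear":[-0.1,0,0],"dr":[0,0,0]},{"linear":[-0.2,0,0],"dr":[0,0,0]},{"linear":[-0.31,0,0],"dr":[0,0,0]},{"linear":[-0.42,-0.005,0],"dr":[0,0,0]},{"linear":[-0.53,-0.005,0],"dr":[0,0,0]},{"linear":[-0.64,-0.005,0],"dr":[0,0,0]},{"linear":[-0.7,-0.005,0],"dr":[0,0,0]},{"linear":[-0.7,-0.005,0],"dr":[0,0,0]}])

```text
clock: 23.62
eef_pos: [0.3827, -0.3738, 0.1582]
ee_rot: [0.704, 0.71, -0.0, -0.0]
force: [0.6, -1.0, -2.9]
grip_width: 0.0436
grasp_force: 40.0
```

Request:
apply_moves(increments=[{"linear":[0,0,0.1],"dr":[0,0,0]},{"linear":[0,0,0.28],"dr":[0,0,0]},{"linear":[0,0,0.47],"dr":[0,0,0]},{"linear":[0,0.05,0.62],"dr":[0,0,0]},{"linear":[0,0.15,0.67],"dr":[0,0,0]},{"linear":[0,0.3,0.67],"dr":[0,0,0]},{"linear":[0,0.47,0.67],"dr":[0,0,0]},{"linear":[0,0.64,0.67],"dr":[0,0,0]},{"linear":[0,0.81,0.67],"dr":[0,0,0]},{"linear":[0,0.97,0.67],"dr":[0,0,-0.013]}])

```text
clock: 24.45
eef_pos: [0.3844, -0.2258, 0.2574]
ee_rot: [0.707, 0.708, 0.0, -0.001]
force: [0.3, 0.4, -2.8]
grip_width: 0.0438
grasp_force: 40.0
```

Request:
apply_moves(increments=[{"linear":[0,0.16,0],"dr":[0,0,0]},{"linear":[0,0.33,0],"dr":[0,0,0]},{"linear":[0,0.5,0],"dr":[0,0,0]},{"linear":[0,0.66,0],"dr":[0,0,0]},{"linear":[0,0.82,0],"dr":[0,0,0]},{"linear":[0,0.98,0],"dr":[0,0,0]}])

```text
clock: 24.95
eef_pos: [0.384, -0.079, 0.2575]
ee_rot: [0.707, 0.708, 0.0, -0.001]
force: [0.7, 0.6, -3.3]
grip_width: 0.0434
grasp_force: 40.0
```

Request:
apply_moves(increments=[{"linear":[0,0.16,0],"dr":[0,0,0]},{"linear":[0,0.33,0],"dr":[0,0,0]},{"linear":[0,0.5,0],"dr":[0,0,0]},{"linear":[0,0.66,0],"dr":[0,0,0]},{"linear":[0,0.82,0],"dr":[0,0,0]},{"linear":[0,0.98,0],"dr":[0,0,0]}])

```text
clock: 25.45
eef_pos: [0.3836, 0.0678, 0.2576]
ee_rot: [0.706, 0.708, -0.0, -0.0]
force: [0.3, -1.1, -3.6]
grip_width: 0.0435
grasp_force: 40.0
```

Request:
apply_moves(increments=[{"linear":[0.05,0.15,0],"dr":[0,0,0]},{"linear":[0.15,0.32,0],"dr":[0,0,0]},{"linear":[0.28,0.5,0],"dr":[0,0,0]},{"linear":[0.43,0.68,0],"dr":[0,0,0]},{"linear":[0.57,0.81,0],"dr":[0,0,0]},{"linear":[0.69,0.861,0],"dr":[0,0,0]},{"linear":[0.77,0.863,0],"dr":[0,0,0]},{"linear":[0.8,0.863,0],"dr":[0,0,0]},{"linear":[0.8,0.863,0],"dr":[0,0,0]}])

```text
clock: 26.2
eef_pos: [0.5043, 0.1957, 0.257]
ee_rot: [0.707, 0.708, -0.001, -0.001]
force: [-0.3, 0.5, -2.6]
grip_width: 0.0437
grasp_force: 40.0
```

Run:
```python
from h import *
s=telemetry.observe();print(s['eef_pos'],s['ee_rot'],s['clock'],s['grip_width'],s['force'])
```

```text
[0.50430614 0.19569715 0.25696974] [ 0.70668094  0.70753121 -0.00105054 -0.00072672] 26.2 0.04373156229589128 [-0.33199599  0.50977005 -2.57442964]
```

Request:
apply_moves(increments=[{"linear":[0,0,-0.1],"dr":[0,0,0]},{"linear":[0,0,-0.25],"dr":[0,0,0]},{"linear":[0,0,-0.4],"dr":[0,0,0]},{"linear":[0,0,-0.55],"dr":[0,0,0]},{"linear":[0,0,-0.64],"dr":[0,0,0]},{"linear":[0,0,-0.66],"dr":[0,0,0]},{"linear":[0,0,-0.66],"dr":[0,0,0]},{"linear":[0,0,-0.66],"dr":[0,0,0]},{"linear":[0,0,-0.66],"dr":[0,0,0]}])

```text
clock: 26.95
eef_pos: [0.5053, 0.1953, 0.1615]
ee_rot: [0.707, 0.707, 0.002, 0.001]
force: [-0.4, -0.5, -2.6]
grip_width: 0.0433
grasp_force: 40.0
```

Run:
```python
from h import *
a=snap('scene','s1.png')
cv2.imwrite('pics/s1c.png',cv2.resize(a[160:330,60:360,::-1],(800,453),interpolation=cv2.INTER_CUBIC))
s=telemetry.observe();print(s['eef_pos'],s['ee_rot'],s['clock'],s['grip_width'],s['force'])
```

```text
[0.50536307 0.1953761  0.16149164] [0.70691875 0.70729255 0.00155535 0.00085062] 27.0 0.04356378395186003 [-1.50382525  0.5177452  -3.84598355]
```

View pics/s1c.png

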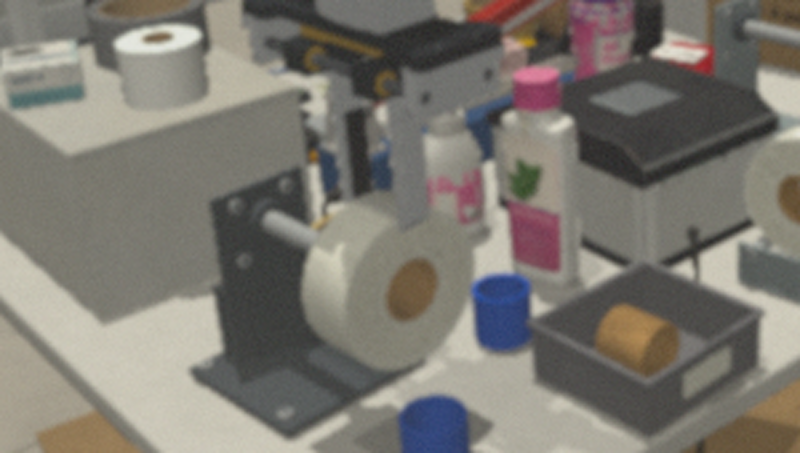

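The core lies in the tray and the wide roll is held in line with the feeder's spindle. Inserting.

Request:
apply_moves(increments=[{"linear":[0.04,0,-0.01],"dr":[0,0,0]},{"linear":[0.12,0,-0.013],"dr":[0,0,0]},{"linear":[0.21,0,-0.013],"dr":[0,0,0]},{"linear":[0.3,0,-0.013],"dr":[0,0,0]},{"linear":[0.39,0,-0.013],"dr":[0,0,0]},{"linear":[0.48,0,-0.013],"dr":[0,0,0]},{"linear":[0.57,0,-0.013],"dr":[0,0,0]},{"linear":[0.65,0,-0.013],"dr":[0,0,0]},{"linear":[0.69,0,-0.013],"dr":[0,0,0]},{"linear":[0.69,0,-0.013],"dr":[0,0,0]},{"linear":[0.69,0,-0.013],"dr":[0,0,0]}])

```text
clock: 27.92
eef_pos: [0.6082, 0.1951, 0.1575]
ee_rot: [0.707, 0.707, -0.0, -0.0]
force: [-0.9, -0.3, -3.7]
grip_width: 0.0434
grasp_force: 40.0
```

Run:
```python
from h import *
a=snap('wrist','w7.png')
s=telemetry.observe();print(s['eef_pos'],s['ee_rot'],s['clock'],s['grip_width'],s['force'])
```

```text
[0.60778403 0.19517875 0.15756757] [ 7.06876309e-01  7.07337138e-01 -1.58195409e-04 -1.80799886e-04] 27.9667 0.04361646941964186 [-0.55170376  0.15784881 -3.35836258]
```

Request:
apply_moves(increments=[{"linear":[0,0,-0.02],"dr":[0,0,0]},{"linear":[0,0,-0.05],"dr":[0,0,0]},{"linear":[0,0,-0.067],"dr":[0,0,0]},{"linear":[0,0,-0.067],"dr":[0,0,0]},{"linear":[0,0,-0.067],"dr":[0,0,0]}])

```text
clock: 28.38
eef_pos: [0.6078, 0.1953, 0.1491]
ee_rot: [0.707, 0.707, 0.001, 0.0]
force: [-1.7, -0.2, 4.1]
grip_width: 0.0436
grasp_force: 40.0
```

Request:
apply_moves(increments=[{"linear":[0,0,0],"dr":[0,0,0]},{"linear":[0,0,0],"dr":[0,0,0]},{"linear":[0,0,0],"dr":[0,0,0]},{"linear":[0,0,0],"dr":[0,0,0]},{"linear":[0,0,0],"dr":[0,0,0]}], grip=0.4)

```text
clock: 28.8
eef_pos: [0.6081, 0.1951, 0.1471]
ee_rot: [0.707, 0.707, -0.0, -0.0]
force: [-0.1, -0.1, -0.1]
grip_width: 0.0558
grasp_force: 0.0
```

Request:
apply_moves(increments=[{"linear":[0,0,0.08],"dr":[0,0,0]},{"linear":[0,0,0.25],"dr":[0,0,0]},{"linear":[0,0,0.45],"dr":[0,0,0]},{"linear":[0,0,0.6],"dr":[0,0,0]},{"linear":[0,0,0.65],"dr":[0,0,0]},{"linear":[0,0,0.65],"dr":[0,0,0]}])

```text
clock: 29.3
eef_pos: [0.6094, 0.1954, 0.249]
ee_rot: [0.707, 0.707, 0.003, 0.002]
force: [-0.0, 0.7, -0.6]
grip_width: 0.0567
grasp_force: 0.0
```

Run:
```python
from h import *
import pickle
c=optics.get_calibration('wrist');pickle.dump(c,open('w8.pkl','wb'))
a=snap('wrist','w8.png');t=snap('top','t8.png')
s=telemetry.observe();print(s['eef_pos'],s['ee_rot'],s['clock'],s['grip_width'],s['force'])
m=np.hstack([a[:,:,::-1][0:300,150:450],cv2.resize(t[150:300,240:390,::-1],(300,300))])
cv2.imwrite('pics/m8.png',m)
```

```text
[0.60790077 0.19504217 0.24419023] [ 7.06914302e-01  7.07299064e-01 -3.95441785e-04 -2.19414643e-04] 29.4 0.05637654244593671 [-0.23904631  0.55628041 -1.07318788]
```

View pics/m8.png

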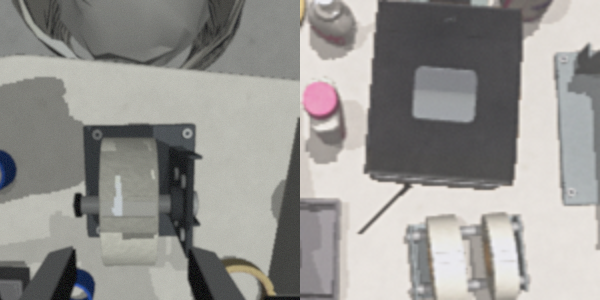

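The wide roll hangs between disc and upright, and both other rolls are still in the cradle. Next I return the narrow roll.

Request:
apply_moves(increments=[{"linear":[-0.2,-0.05,0],"dr":[0,0,-0.1]},{"linear":[-0.4,-0.15,0],"dr":[0,0,-0.2]},{"linear":[-0.6,-0.35,0],"dr":[0,0,-0.31]},{"linear":[-0.8,-0.55,0],"dr":[0,0,-0.42]},{"linear":[-1,-0.75,0],"dr":[0,0,-0.53]},{"linear":[-1,-0.93,0],"dr":[0,0,-0.627]}])

```text
clock: 29.9
eef_pos: [0.4528, 0.0552, 0.2427]
ee_rot: [0.859, 0.513, -0.002, -0.002]
force: [1.3, -0.4, -0.1]
grip_width: 0.0565
grasp_force: 0.0
```

Request:
apply_moves(increments=[{"linear":[-0.1,-0.18,0],"dr":[0,0,-0.11]},{"linear":[-0.2,-0.36,0],"dr":[0,0,-0.22]},{"linear":[-0.28,-0.54,0],"dr":[0,0,-0.33]},{"linear":[-0.28,-0.72,0],"dr":[0,0,-0.44]},{"linear":[-0.28,-0.84,0],"dr":[0,0,-0.54]},{"linear":[-0.28,-0.93,0],"dr":[0,0,-0.627]}], grip=0.58)

```text
clock: 30.4
eef_pos: [0.4146, -0.0853, 0.2425]
ee_rot: [0.958, 0.286, -0.002, -0.001]
force: [-0.6, -0.1, -0.9]
grip_width: 0.0396
grasp_force: 0.0
```

Request:
apply_moves(increments=[{"linear":[0,-0.18,0],"dr":[0,0,-0.11]},{"linear":[0,-0.36,0],"dr":[0,0,-0.22]},{"linear":[0,-0.54,0],"dr":[0,0,-0.33]},{"linear":[0,-0.72,0],"dr":[0,0,-0.44]},{"linear":[0,-0.84,0],"dr":[0,0,-0.54]},{"linear":[0,-0.912,0],"dr":[0,0,-0.627]},{"linear":[0,-0.912,0],"dr":[0,0,-0.627]},{"linear":[0,-0.912,0],"dr":[0,0,-0.627]},{"linear":[0,-0.912,0],"dr":[0,0,-0.627]}])

```text
clock: 31.15
eef_pos: [0.4157, -0.2197, 0.2437]
ee_rot: [0.999, 0.048, -0.001, -0.001]
force: [-0.2, -0.1, -0.3]
grip_width: 0.0395
grasp_force: 0.0
```

Run:
```python
from h import *
s=telemetry.observe();print(s['eef_pos'],s['ee_rot'],s['clock'],s['grip_width'],s['force'])
```

```text
[ 0.41566042 -0.21974629  0.24368792] [ 9.98847047e-01  4.79870664e-02 -9.68653045e-04 -9.37717141e-04] 31.15 0.039475692889824 [-0.17289448 -0.05942994 -0.25811124]
```

Request:
apply_moves(increments=[{"linear":[0,-0.007,-0.15],"dr":[0,0,0]},{"linear":[0,-0.007,-0.35],"dr":[0,0,0]},{"linear":[0,-0.007,-0.55],"dr":[0,0,0]},{"linear":[0,-0.007,-0.73],"dr":[0,0,0]},{"linear":[0,-0.007,-0.82],"dr":[0,0,0]},{"linear":[0,-0.007,-0.833],"dr":[0,0,0]},{"linear":[0,-0.007,-0.833],"dr":[0,0,0]}])

```text
clock: 31.73
eef_pos: [0.4156, -0.2204, 0.1191]
ee_rot: [0.999, 0.048, -0.001, -0.001]
force: [-0.1, 1.2, -0.2]
grip_width: 0.0394
grasp_force: 0.0
```

Request:
apply_moves(increments=[{"linear":[0,0,0],"dr":[0,0,0]},{"linear":[0,0,0],"dr":[0,0,0]},{"linear":[0,0,0],"dr":[0,0,0]},{"linear":[0,0,0],"dr":[0,0,0]},{"linear":[0,0,0],"dr":[0,0,0]}], grip=1, grip_force=30)

```text
clock: 32.15
eef_pos: [0.4172, -0.2223, 0.1223]
ee_rot: [0.999, 0.047, 0.002, 0.001]
force: [-0.0, 0.4, 8.0]
grip_width: 0.0098
grasp_force: 5.2
```

Request:
apply_moves(increments=[{"linear":[0,0,0.04],"dr":[0,0,0]},{"linear":[0,0,0.12],"dr":[0,0,0]},{"linear":[0,0,0.22],"dr":[0,0,0]},{"linear":[0,0,0.33],"dr":[0,0,0]},{"linear":[0,0,0.4],"dr":[0,0,0]},{"linear":[0,0,0.4],"dr":[0,0,0]}])

```text
clock: 32.65
eef_pos: [0.4175, -0.2228, 0.1836]
ee_rot: [0.999, 0.047, 0.002, 0.002]
force: [0.1, -0.8, -0.4]
grip_width: 0.0001
grasp_force: 0.0
```

Run:
```python
from h import *
s=telemetry.observe();print(s['eef_pos'],s['ee_rot'],s['clock'],s['grip_width'],s['force'])
```

```text
[ 0.41746081 -0.22279624  0.18356159] [0.9988929  0.04694165 0.00238894 0.00193796] 32.65 7.440432855022129e-05 [ 0.13735294 -0.82906447 -0.36642018]
```

The narrow roll slipped out of the grip. I raise the arm and take one combined look.

Request:
apply_moves(increments=[{"linear":[0,0,0.1],"dr":[0,0,0]},{"linear":[0,0,0.3],"dr":[0,0,0]},{"linear":[0,0,0.4],"dr":[0,0,0]},{"linear":[0,0,0.4],"dr":[0,0,0]},{"linear":[0,0,0.4],"dr":[0,0,0]}], grip=0.5)

```text
clock: 33.07
eef_pos: [0.4162, -0.2219, 0.24]
ee_rot: [0.999, 0.047, 0.0, 0.0]
force: [-0.2, 0.2, 0.4]
grip_width: 0.0303
grasp_force: 0.0
```

Run:
```python
from h import *
import pickle
c=optics.get_calibration('wrist');pickle.dump(c,open('w9.pkl','wb'))
a=snap('wrist','w9.png');t=snap('top','t9.png');s_=snap('scene','s9.png')
s=telemetry.observe();print(s['eef_pos'],s['ee_rot'],s['clock'],s['grip_width'],s['force'])
A=cv2.resize(a[100:300,130:400,::-1],(540,400))
S=cv2.resize(s_[200:300,310:410,::-1],(260,260)); S0=cv2.imread('pics/s0.png')
T=cv2.resize(t[240:310,280:370,::-1],(260,200))
m=np.zeros((460,800,3),np.uint8); m[:400,:540]=A; m[:260,540:]=S; m[260:460,540:]=T
cv2.imwrite('pics/m9.png',m)
```

```text
[ 0.41533095 -0.22123548  0.2378559 ] [ 0.99889409  0.0469798  -0.00150452 -0.00111237] 33.2167 0.04249395771314655 [0.25761779 0.27251346 0.18843186]
```

View pics/m9.png

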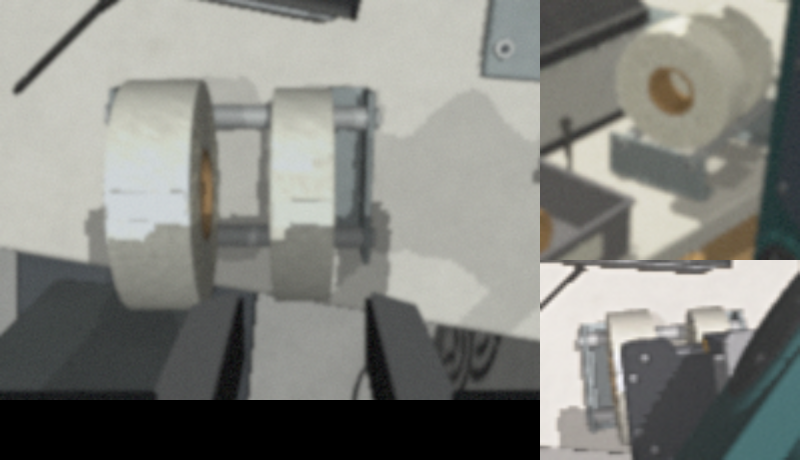

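The narrow roll still stands in the cradle (crop columns 270-335), so my grip was about 3 mm too high. Checking its position, then gripping deeper.

Run:
```python
from h import *
import pickle
u=np.array([-.1,.995]);o=np.array([.4127,-.1925])
for f,L in(('w3.pkl',((265,200),(299,200))),('w9.pkl',((265.5,195),(297.5,195),(183.5,195)))):
    c=pickle.load(open(f,'rb'))
    for a,b in L:
        p=at_z('wrist',a,b,.128,c);print(f,np.round(p,4),(p[:2]-o)@u)
```

```text
w3.pkl [ 0.4266 -0.2082  0.128 ] -0.017062470851207562
w3.pkl [ 0.429  -0.2338  0.128 ] -0.042713379195822763
w9.pkl [ 0.4253 -0.2082  0.128 ] -0.016842998581974807
w9.pkl [ 0.4278 -0.234   0.128 ] -0.04279798573842927
w9.pkl [ 0.419  -0.1419  0.128 ] 0.04967379838078838
```

Request:
apply_moves(increments=[{"linear":[0,-0.009,-0.15],"dr":[0,0,0]},{"linear":[0,-0.009,-0.35],"dr":[0,0,0]},{"linear":[0,-0.009,-0.55],"dr":[0,0,0]},{"linear":[0,-0.009,-0.73],"dr":[0,0,0]},{"linear":[0,-0.009,-0.82],"dr":[0,0,0]},{"linear":[0,-0.009,-0.83],"dr":[0,0,0]},{"linear":[0,-0.009,-0.83],"dr":[0,0,0]},{"linear":[0,-0.009,-0.83],"dr":[0,0,0]}], grip=0.58)

```text
clock: 33.88
eef_pos: [0.4163, -0.2232, 0.116]
ee_rot: [0.999, 0.047, 0.0, 0.0]
force: [-0.1, -0.2, 0.2]
grip_width: 0.0398
grasp_force: 0.0
```

Request:
apply_moves(increments=[{"linear":[0,0,0],"dr":[0,0,0]},{"linear":[0,0,0],"dr":[0,0,0]},{"linear":[0,0,0],"dr":[0,0,0]},{"linear":[0,0,0],"dr":[0,0,0]},{"linear":[0,0,0],"dr":[0,0,0]},{"linear":[0,0,0],"dr":[0,0,0]}], grip=1, grip_force=30)

```text
clock: 34.38
eef_pos: [0.4169, -0.2235, 0.1169]
ee_rot: [0.999, 0.047, 0.001, 0.001]
force: [-0.3, 0.4, 5.4]
grip_width: 0.0251
grasp_force: 30.0
```

Run:
```python
from h import *
s=telemetry.observe();print(s['eef_pos'],s['ee_rot'],s['clock'],s['grip_width'],s['force'])
```

```text
[ 0.41686604 -0.22352086  0.11690969] [9.98893851e-01 4.70014177e-02 1.13560160e-03 8.07532261e-04] 34.3833 0.02510700473810972 [-0.29934259  0.35213434  5.39001878]
```

Request:
apply_moves(increments=[{"linear":[0,0,0.04],"dr":[0,0,0]},{"linear":[0,0,0.12],"dr":[0,0,0]},{"linear":[0,0,0.22],"dr":[0,0,0]},{"linear":[0,0,0.33],"dr":[0,0,0]},{"linear":[0,0,0.4],"dr":[0,0,0]},{"linear":[0,0,0.4],"dr":[0,0,0]},{"linear":[0,0,0.4],"dr":[0,0,0]}])

```text
clock: 34.97
eef_pos: [0.4163, -0.2233, 0.176]
ee_rot: [0.999, 0.047, 0.0, 0.0]
force: [0.1, -0.6, -2.9]
grip_width: 0.0252
grasp_force: 30.0
```

Request:
apply_moves(increments=[{"linear":[-0.03,-0.04,0],"dr":[0,0,0.095]},{"linear":[-0.07,-0.1,0],"dr":[0,0,0.237]},{"linear":[-0.12,-0.15,0],"dr":[0,0,0.379]},{"linear":[-0.17,-0.21,0],"dr":[0,0,0.521]},{"linear":[-0.2,-0.27,0],"dr":[0,0,0.663]},{"linear":[-0.22,-0.33,0],"dr":[0,0,0.805]},{"linear":[-0.22,-0.38,0],"dr":[0,0,0.947]}])

```text
clock: 35.55
eef_pos: [0.3818, -0.28, 0.1739]
ee_rot: [0.913, 0.409, -0.001, -0.001]
force: [-0.7, -0.4, -2.4]
grip_width: 0.0251
grasp_force: 30.0
```

Request:
apply_moves(increments=[{"linear":[0,-0.08,0],"dr":[0,0,0.142]},{"linear":[0,-0.17,0],"dr":[0,0,0.284]},{"linear":[0,-0.26,0],"dr":[0,0,0.426]},{"linear":[0,-0.36,0],"dr":[0,0,0.568]},{"linear":[0,-0.46,0],"dr":[0,0,0.71]},{"linear":[0,-0.56,0],"dr":[0,0,0.852]},{"linear":[0,-0.61,0],"dr":[0,0,0.947]},{"linear":[0,-0.627,0],"dr":[0,0,0.947]},{"linear":[0,-0.627,0],"dr":[0,0,0.947]},{"linear":[0,-0.627,0],"dr":[0,0,0.947]},{"linear":[0,-0.627,0],"dr":[0,0,0.947]}])

```text
clock: 36.47
eef_pos: [0.383, -0.3734, 0.1751]
ee_rot: [0.704, 0.711, 0.0, -0.001]
force: [-0.2, 0.5, -2.2]
grip_width: 0.0253
grasp_force: 30.0
```

Run:
```python
from h import *
s=telemetry.observe();print(s['eef_pos'],s['ee_rot'],s['clock'],s['grip_width'],s['force'])
```

```text
[ 0.38298564 -0.37337488  0.17509263] [ 7.03503687e-01  7.10691403e-01  1.77424460e-04 -5.10494931e-04] 36.4667 0.025328088694281742 [-0.18424833  0.48490618 -2.16997589]
```

Request:
apply_moves(increments=[{"linear":[0,0,-0.04],"dr":[0,0,0]},{"linear":[0,0,-0.1],"dr":[0,0,0]},{"linear":[0,0,-0.113],"dr":[0,0,0]},{"linear":[0,0,-0.113],"dr":[0,0,0]},{"linear":[0,0,-0.113],"dr":[0,0,0]}])

```text
clock: 36.88
eef_pos: [0.3829, -0.3737, 0.158]
ee_rot: [0.703, 0.711, 0.0, -0.0]
force: [0.7, 0.2, -2.8]
grip_width: 0.0251
grasp_force: 30.0
```

Request:
apply_moves(increments=[{"linear":[0.05,0,0],"dr":[0,0,0]},{"linear":[0.15,0,0],"dr":[0,0,0]},{"linear":[0.27,0,0],"dr":[0,0,0]},{"linear":[0.39,0,0],"dr":[0,0,0]},{"linear":[0.51,0.003,0],"dr":[0,0,0]},{"linear":[0.63,0.003,0],"dr":[0,0,0]},{"linear":[0.75,0.005,0],"dr":[0,0,0]},{"linear":[0.87,0.007,0],"dr":[0,0,0]},{"linear":[0.95,0.007,0],"dr":[0,0,0]},{"linear":[0.97,0.007,0],"dr":[0,0,0]},{"linear":[0.97,0.007,0],"dr":[0,0,0]},{"linear":[0.97,0.007,0],"dr":[0,0,0]}])

```text
clock: 37.88
eef_pos: [0.5284, -0.3731, 0.1586]
ee_rot: [0.703, 0.711, -0.0, -0.0]
force: [0.2, 0.0, -1.7]
grip_width: 0.0255
grasp_force: 30.0
```

Run:
```python
from h import *
s=telemetry.observe();print(s['eef_pos'],s['ee_rot'],s['clock'],s['grip_width'],s['force'])
```

```text
[ 0.52842617 -0.37308731  0.15855658] [ 7.03258000e-01  7.10934690e-01 -1.69067486e-04 -1.52108275e-04] 37.8833 0.025478435246730723 [ 0.20191963  0.04877389 -1.65857078]
```

Request:
apply_moves(increments=[{"linear":[0,0,-0.02],"dr":[0,0,0]},{"linear":[0,0,-0.045],"dr":[0,0,0]},{"linear":[0,0,-0.07],"dr":[0,0,0]},{"linear":[0,0,-0.07],"dr":[0,0,0]},{"linear":[0,0,-0.07],"dr":[0,0,0]}])

```text
clock: 38.3
eef_pos: [0.5281, -0.3733, 0.1487]
ee_rot: [0.703, 0.711, -0.0, 0.0]
force: [-1.6, -0.2, 1.4]
grip_width: 0.0254
grasp_force: 30.0
```

Request:
apply_moves(increments=[{"linear":[0,0,0],"dr":[0,0,0]},{"linear":[0,0,0],"dr":[0,0,0]},{"linear":[0,0,0],"dr":[0,0,0]},{"linear":[0,0,0],"dr":[0,0,0]},{"linear":[0,0,0],"dr":[0,0,0]}], grip=0.56)

```text
clock: 38.72
eef_pos: [0.5286, -0.373, 0.148]
ee_rot: [0.703, 0.711, 0.0, -0.0]
force: [0.4, 0.2, -0.8]
grip_width: 0.0413
grasp_force: 0.0
```

Request:
apply_moves(increments=[{"linear":[0,0,0.08],"dr":[0,0,0]},{"linear":[0,0,0.25],"dr":[0,0,0]},{"linear":[0,0,0.43],"dr":[0,0,0]},{"linear":[0,0,0.56],"dr":[0,0,0]},{"linear":[0,0,0.6],"dr":[0,0,0]},{"linear":[0,0,0.6],"dr":[0,0,0]}])

```text
clock: 39.22
eef_pos: [0.5295, -0.3738, 0.2416]
ee_rot: [0.703, 0.711, 0.0, 0.003]
force: [-1.0, -1.6, -0.8]
grip_width: 0.0415
grasp_force: 0.0
```

Request:
apply_moves(increments=[{"linear":[-0.05,0.1,0],"dr":[0,0,-0.13]},{"linear":[-0.11,0.2,0],"dr":[0,0,-0.26]},{"linear":[-0.17,0.3,0],"dr":[0,0,-0.4]},{"linear":[-0.23,0.41,0],"dr":[0,0,-0.54]},{"linear":[-0.29,0.52,0],"dr":[0,0,-0.68]},{"linear":[-0.35,0.62,0],"dr":[0,0,-0.82]},{"linear":[-0.397,0.708,0],"dr":[0,0,-0.947]}], grip=0.46)

```text
clock: 39.8
eef_pos: [0.4677, -0.2654, 0.2361]
ee_rot: [0.915, 0.404, -0.001, -0.002]
force: [0.8, -0.5, -0.4]
grip_width: 0.0506
grasp_force: 0.0
```

Request:
apply_moves(increments=[{"linear":[-0.05,0.1,0],"dr":[0,0,-0.13]},{"linear":[-0.11,0.2,0],"dr":[0,0,-0.26]},{"linear":[-0.17,0.3,0],"dr":[0,0,-0.4]},{"linear":[-0.23,0.41,0],"dr":[0,0,-0.54]},{"linear":[-0.29,0.52,0],"dr":[0,0,-0.68]},{"linear":[-0.35,0.62,0],"dr":[0,0,-0.82]},{"linear":[-0.397,0.708,0],"dr":[0,0,-0.947]},{"linear":[-0.397,0.708,0],"dr":[0,0,-0.947]},{"linear":[-0.397,0.708,0],"dr":[0,0,-0.947]},{"linear":[-0.397,0.708,0],"dr":[0,0,-0.947]}])

```text
clock: 40.63
eef_pos: [0.4095, -0.161, 0.2372]
ee_rot: [0.999, 0.048, -0.001, -0.0]
force: [-0.1, -0.3, 0.3]
grip_width: 0.051
grasp_force: 0.0
```

Run:
```python
from h import *
snap('scene','s10.png'); snap('top','t10.png')
s=telemetry.observe();print(s['eef_pos'],s['ee_rot'],s['clock'],s['grip_width'],s['force'])
```

```text
[ 0.40963945 -0.16129275  0.23738542] [ 9.98879603e-01  4.73202873e-02 -5.46629069e-04 -1.76290963e-04] 40.7333 0.0506244006359137 [-0.37409256  0.09701252  0.06970295]
```

Request:
apply_moves(increments=[{"linear":[0,0,-0.15],"dr":[0,0,0]},{"linear":[0,0,-0.33],"dr":[0,0,0]},{"linear":[0,0,-0.52],"dr":[0,0,0]},{"linear":[0,0,-0.7],"dr":[0,0,0]},{"linear":[0,0,-0.78],"dr":[0,0,0]},{"linear":[0,0,-0.787],"dr":[0,0,0]},{"linear":[0,0,-0.787],"dr":[0,0,0]},{"linear":[0,0,-0.787],"dr":[0,0,0]}])

```text
clock: 41.4
eef_pos: [0.4106, -0.1615, 0.1218]
ee_rot: [0.999, 0.047, 0.001, 0.001]
force: [-0.9, -0.2, -0.2]
grip_width: 0.0506
grasp_force: 0.0
```

Request:
apply_moves(increments=[{"linear":[0,0,0],"dr":[0,0,0]},{"linear":[0,0,0],"dr":[0,0,0]},{"linear":[0,0,0],"dr":[0,0,0]},{"linear":[0,0,0],"dr":[0,0,0]},{"linear":[0,0,0],"dr":[0,0,0]},{"linear":[0,0,0],"dr":[0,0,0]}], grip=1, grip_force=30)

```text
clock: 41.9
eef_pos: [0.4103, -0.161, 0.1213]
ee_rot: [0.999, 0.047, 0.001, 0.001]
force: [-0.5, 0.8, 5.8]
grip_width: 0.0337
grasp_force: 30.0
```

Run:
```python
from h import *
s=telemetry.observe();print(s['eef_pos'],s['ee_rot'],s['clock'],s['grip_width'],s['force'])
```

```text
[ 0.41026389 -0.16098711  0.12134837] [9.98891507e-01 4.70527888e-02 1.16616727e-03 6.57595468e-04] 41.9 0.033663363410843854 [-0.50192241  0.76810294  5.80744959]
```

Request:
apply_moves(increments=[{"linear":[0,0,0.04],"dr":[0,0,0]},{"linear":[0,0,0.12],"dr":[0,0,0]},{"linear":[0,0,0.22],"dr":[0,0,0]},{"linear":[0,0,0.33],"dr":[0,0,0]},{"linear":[0,0,0.39],"dr":[0,0,0]},{"linear":[0,0,0.39],"dr":[0,0,0]},{"linear":[0,0,0.39],"dr":[0,0,0]}])

```text
clock: 42.48
eef_pos: [0.4095, -0.1608, 0.1787]
ee_rot: [0.999, 0.047, 0.0, 0.0]
force: [0.9, 0.4, -3.1]
grip_width: 0.0333
grasp_force: 30.0
```

Request:
apply_moves(increments=[{"linear":[-0.03,-0.06,0],"dr":[0,0,0.095]},{"linear":[-0.07,-0.14,0],"dr":[0,0,0.237]},{"linear":[-0.12,-0.23,0],"dr":[0,0,0.379]},{"linear":[-0.15,-0.32,0],"dr":[0,0,0.521]},{"linear":[-0.17,-0.42,0],"dr":[0,0,0.663]},{"linear":[-0.17,-0.51,0],"dr":[0,0,0.805]},{"linear":[-0.17,-0.6,0],"dr":[0,0,0.947]}])

```text
clock: 43.07
eef_pos: [0.383, -0.2508, 0.1769]
ee_rot: [0.912, 0.409, -0.001, -0.001]
force: [0.8, -0.4, -1.9]
grip_width: 0.0329
grasp_force: 30.0
```

Request:
apply_moves(increments=[{"linear":[0,-0.1,0],"dr":[0,0,0.142]},{"linear":[0,-0.22,0],"dr":[0,0,0.284]},{"linear":[0,-0.34,0],"dr":[0,0,0.426]},{"linear":[0,-0.46,0],"dr":[0,0,0.568]},{"linear":[0,-0.58,0],"dr":[0,0,0.71]},{"linear":[0,-0.7,0],"dr":[0,0,0.852]},{"linear":[0,-0.78,0],"dr":[0,0,0.947]},{"linear":[0,-0.813,0],"dr":[0,0,0.947]},{"linear":[0,-0.813,0],"dr":[0,0,0.947]},{"linear":[0,-0.813,0],"dr":[0,0,0.947]},{"linear":[0,-0.813,0],"dr":[0,0,0.947]}])

```text
clock: 43.98
eef_pos: [0.3839, -0.3717, 0.1781]
ee_rot: [0.703, 0.711, 0.0, -0.001]
force: [-0.0, 0.3, -1.8]
grip_width: 0.0333
grasp_force: 30.0
```

Run:
```python
from h import *
s=telemetry.observe();print(s['eef_pos'],s['ee_rot'],s['clock'],s['grip_width'],s['force'])
```

```text
[ 0.38390945 -0.37166915  0.17806881] [ 7.03455672e-01  7.10738813e-01  2.85169324e-04 -6.13945587e-04] 43.9833 0.03332502236676717 [-0.00529636  0.30762552 -1.82133223]
```

Request:
apply_moves(increments=[{"linear":[0,-0.007,-0.04],"dr":[0,0,0]},{"linear":[0,-0.007,-0.1],"dr":[0,0,0]},{"linear":[0,-0.007,-0.13],"dr":[0,0,0]},{"linear":[0,-0.007,-0.13],"dr":[0,0,0]},{"linear":[0,-0.007,-0.13],"dr":[0,0,0]}])

```text
clock: 44.4
eef_pos: [0.3837, -0.3731, 0.1582]
ee_rot: [0.703, 0.711, 0.0, -0.001]
force: [0.4, 1.1, -1.4]
grip_width: 0.0331
grasp_force: 30.0
```

Request:
apply_moves(increments=[{"linear":[0.04,0,0],"dr":[0,0,0]},{"linear":[0.12,0,0],"dr":[0,0,0]},{"linear":[0.22,0,0],"dr":[0,0,0]},{"linear":[0.32,0,0],"dr":[0,0,0]},{"linear":[0.42,0,0],"dr":[0,0,0]},{"linear":[0.52,0,0],"dr":[0,0,0]},{"linear":[0.567,0,0],"dr":[0,0,0]},{"linear":[0.567,0,0],"dr":[0,0,0]},{"linear":[0.567,0,0],"dr":[0,0,0]}])

```text
clock: 45.15
eef_pos: [0.4694, -0.3735, 0.1589]
ee_rot: [0.703, 0.711, -0.0, -0.0]
force: [0.7, -0.3, -2.4]
grip_width: 0.034
grasp_force: 30.0
```

Request:
apply_moves(increments=[{"linear":[0,0,-0.02],"dr":[0,0,0]},{"linear":[0,0,-0.045],"dr":[0,0,0]},{"linear":[0,0,-0.067],"dr":[0,0,0]},{"linear":[0,0,-0.067],"dr":[0,0,0]},{"linear":[0,0,-0.067],"dr":[0,0,0]}])

```text
clock: 45.57
eef_pos: [0.4685, -0.3738, 0.1491]
ee_rot: [0.704, 0.711, -0.0, 0.0]
force: [-0.8, 0.3, -1.0]
grip_width: 0.0335
grasp_force: 30.0
```

Run:
```python
from h import *
s=telemetry.observe();print(s['eef_pos'],s['ee_rot'],s['clock'],s['grip_width'],s['force'])
```

```text
[ 0.46846704 -0.37384206  0.14913712] [ 7.03515506e-01  7.10679896e-01 -1.26956242e-04  4.07289741e-05] 45.5667 0.03349983644279527 [-0.79660549  0.27621176 -0.95319235]
```

Request:
apply_moves(increments=[{"linear":[0,0,-0.007],"dr":[0,0,0]},{"linear":[0,0,-0.007],"dr":[0,0,0]},{"linear":[0,0,-0.007],"dr":[0,0,0]}])

```text
clock: 45.82
eef_pos: [0.4685, -0.374, 0.149]
ee_rot: [0.703, 0.711, -0.0, 0.0]
force: [-4.5, 1.1, 5.0]
grip_width: 0.0337
grasp_force: 30.0
```

Request:
apply_moves(increments=[{"linear":[0,0,0],"dr":[0,0,0]},{"linear":[0,0,0],"dr":[0,0,0]},{"linear":[0,0,0],"dr":[0,0,0]},{"linear":[0,0,0],"dr":[0,0,0]},{"linear":[0,0,0],"dr":[0,0,0]}], grip=0.5)

```text
clock: 46.23
eef_pos: [0.4692, -0.3736, 0.1475]
ee_rot: [0.703, 0.711, 0.0, -0.0]
force: [-0.7, 1.1, -0.3]
grip_width: 0.0465
grasp_force: 0.0
```

Request:
apply_moves(increments=[{"linear":[0,0,0.08],"dr":[0,0,0]},{"linear":[0,0,0.25],"dr":[0,0,0]},{"linear":[0,0,0.43],"dr":[0,0,0]},{"linear":[0,0,0.6],"dr":[0,0,0]},{"linear":[0,0,0.64],"dr":[0,0,0]},{"linear":[0,0,0.64],"dr":[0,0,0]},{"linear":[0,0,0.64],"dr":[0,0,0]},{"linear":[0,0,0.64],"dr":[0,0,0]}])

```text
clock: 46.9
eef_pos: [0.4685, -0.3731, 0.2417]
ee_rot: [0.703, 0.711, 0.0, -0.002]
force: [-0.1, -0.0, -0.3]
grip_width: 0.0471
grasp_force: 0.0
```

Run:
```python
from h import *
import pickle
c=optics.get_calibration('wrist');pickle.dump(c,open('w11.pkl','wb'))
a=snap('wrist','w11.png'); b=cv2.imread('pics/w0.png')[:,:,::-1]
s=telemetry.observe();print(s['eef_pos'],s['ee_rot'],s['clock'],s['grip_width'],s['force'])
# column profile just off the spindle (rows 170-190 = paper), then compare with the start view
for n,i in(('start',b),('now',a)):
    g=i[225:240,240:500].astype(float).mean((0,2)); sel=np.where(np.abs(np.diff(g))>14)[0]+240
    print(n,sel.tolist())
    g=i[170:190,240:500].astype(float).mean((0,2)); print(np.round(g[::4]).astype(int).tolist())
```

```text
[ 0.46839622 -0.37306036  0.24140251] [ 7.03279652e-01  7.10910170e-01  1.80056925e-05 -2.11218993e-03] 46.95 0.04684293377952576 [-0.2213889  -0.02541712  0.24814769]
start [330, 344, 345, 350, 379, 386, 422, 423, 424, 481, 482, 483, 484, 485]
[124, 115, 113, 116, 119, 128, 133, 165, 171, 133, 135, 134, 131, 131, 133, 135, 128, 90, 89, 90, 86, 74, 73, 76, 63, 73, 89, 151, 184, 185, 184, 184, 182, 184, 181, 110, 75, 75, 75, 71, 64, 63, 71, 72, 76, 76, 131, 189, 189, 190, 189, 188, 189, 188, 188, 187, 185, 184, 185, 184, 185, 125, 49, 49, 51]
now [328, 329, 343, 351, 352]
[129, 125, 114, 118, 121, 135, 137, 137, 136, 137, 139, 139, 136, 135, 136, 150, 140, 92, 91, 91, 82, 76, 76, 72, 62, 78, 118, 140, 182, 190, 190, 191, 190, 189, 188, 114, 109, 110, 109, 110, 110, 110, 109, 96, 93, 93, 92, 91, 84, 74, 47, 47, 47, 47, 48, 47, 49, 48, 49, 65, 53, 50, 49, 50, 50]
```

Run:
```python
from h import *
print(env.hand_in())
```

```text
the job is handed in; nothing more can be done
None
```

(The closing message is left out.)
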